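# Load the bottle shaker and latch its hold-down bar

## Robot

A 7-joint arm with a two-finger parallel gripper is mounted at the origin on the work surface. World frame = base frame: x ahead of the robot, y to its left, z up, the work surface at z = 0. Lengths are in mm, angles in rad, forces in N, time in s.
With the tool pointing down it reaches from about 425 to 925 mm from the base axis. Payload 6.8 kg.
Tool frame: the origin (TCP) lies where the fingers leave the gripper's body, on its centre line; the fingertips stand 80 mm ahead of it and the grasp point (between the pads) lies 61 mm ahead of it; z points along the fingers, y is the line along which they close (so a half turn about z gives the same grasp; the last joint's range is limited). The gripper opens to 88 mm and grips with 3 to 60 N. Pads are 20 mm wide; open, the fingers measure 115 mm over their backs; the gripper's body (75 mm by 178 mm) begins 61 mm behind the grasp point.
Start: joints at [-1.426, 0.477, 0.022, 1.555, -0.011, 1.109, -0.083], TCP at [168.824, 653.562, 302.664] pointing down, gripper open.
Joint ranges: [-2.96, 2.96], [-0.34, 2.1], [-1.41, 1.46], [0.24, 2.44], [-1.37, 4.51], [0.17, 1.92], [-2.96, 2.96]. Speed limits (rad/s): [2.39, 2.39, 3.14, 3.14, 3.14, 3.14, 3.14].

## Interface

Orientations are given as a unit quaternion [w, x, y, z].
In Python, from cell import * gives the robot as it stands.
- The arm moves only by the shell command python3 -m pendant 'ROWS' [FORCE]. ROWS is JSON, a list that holds one entry, the list of rows, each a list of 7 numbers: the shift along the world's x, y, z each as a share of 0.08 m, from -1 to 1, then the turn, a rotation vector about the world's x, y, z each as a share of 120 degrees, from -1 to 1, then the opening, from 0 (shut) to 1 (fully open). In form: [[[tx, ty, tz, rx, ry, rz, claw], ...]]. A call has 1 to 20 rows; each row shifts and turns the commanded pose from where the row before left it; what a row does not reach is not made up. A row lasts 1/8 s, in which the tool goes at most 62.5 mm and 10.7 degrees, less where a joint would pass 70% of its speed; a pose out of reach is approached as far as the arm can. A call with a number of a shift or a turn outside -1 to 1 is refused whole. A call with a gripper value outside its range is refused whole. The fingers move at their own pace and stop on an object; FORCE is the grip in N (left out, the last holds). Time passes only in rows, so rows that do not move let the fingers close. It gives the time, the measured TCP pose, the force, the opening and the grip force at its end, in the units of the state.
- get_state(): the state, without advancing time (a new reading comes with each control period).
- get_image(name): name is "scene" or "side" or "wrist"; returns the picture (400x640x3 uint8, red, green, blue); there is no depth.
- calibration(name): a dict with "fx", "fy", "cx", "cy" (pixels), "k1" (the pictures are not rectified: a ray, as slopes to the right and down, at radius r is drawn at 1 + k1 r^2 times it, then the intrinsics apply), "R" (3x3) and "t" (3): a world point X has camera coordinates R X + t; the wrist camera has in their place "hand_eye" (4x4, takes a point from camera to tool coordinates, whose origin is the TCP and whose axes are the flange's). Camera axes: x right, y down, z forward; pixel columns grow to the right and rows downward; lengths in mm; the calibration is good to about 2 mm. A picture is of the moment at which its call begins: read the wrist's pose just before it. calibration takes no time and is no camera call.
- finish_job(): hands the job in; it is judged then, once.
The state is a dict: "t": time; "joint_positions": joint angles; "qd": joint speeds; "joint_efforts": joint torques, N m; "eef_pos": TCP position; "tcp_rot": TCP orientation; "force": force on the tool from outside, world axes, zero at the start; "torque": the same for the moment, N m; "gripper_width": finger opening in mm; "grip_force": force on a finger pad.
Only numpy, scipy, OpenCV 4.12 (cv2) and the standard library are available. Lean on these libraries where they do the work, as an engineer would, in place of code of your own. Each camera call takes 0.05 s, during which the arm holds its last target. There are 200 camera calls.

## Task

Get the bottle shaker ready for its next run: first turn its speed dial back to zero, then stand every small amber bottle waiting on the counter upright in a pocket of the carrier, one to a pocket. Then lower the hold-down plate all the way onto its seat, over the central shaft and the locating pin together, and finally swing the latch bar across the plate, lift it over the striker and let it drop fully into the catch. Leave the other things on the counter where they are.

Things in the scene. Friction and masses are not known exactly. Their poses are not given: they have to be found in the camera images.
- shaker: bottle shaker, fixed: white housing 240 (x) x 300 (y) x 55 mm high, origin under its centre; x away from the robot (turned up to 0.2 rad), y left. On it, in mm (x, y): carrier block with 4 pockets round a central shaft (0, -40), latch-bar hinge post (-90, -40), catch (85, -40), control panel with the speed dial (70, 105). Only the dial and the latch bar move.
- pocket1 (a point): floor centre of the pocket at -x, -y of the shaft (shaker axes), 66 mm above the counter. The four pockets are 48 mm square, 34 mm deep, their centres 32 mm either side of the shaft in the shaker's x and y. Any bottle may go in any pocket.
- pocket2 (a point): floor centre of the pocket at -x, +y of the shaft
- pocket3 (a point): floor centre of the pocket at +x, -y of the shaft
- pocket4 (a point): floor centre of the pocket at +x, +y of the shaft
- seat (a point): where the centre of the seated plate's underside lies: the shaft's shoulder, 144 mm above the counter; frame as the shaker's. The shaft is 24 mm thick below it and 14 mm above, tapered tip at 171 mm. The locating pin stands 45 mm from the shaft in +y: 8 mm thick above its own shoulder at 144 mm, tapered tip at 158 mm.
- plate: loose hold-down plate, aluminium, 120 x 120 x 6 mm, about 0.32 kg, lying on the counter; origin at the centre of its underside, z up. Round dark hub in the middle, 32 mm across, rising 24 mm above the plate (top 30 mm above the underside), with an 18 mm bore right through for the shaft; grip it by the hub.
- plate_pinhole (a point): centre (on the underside) of the plate's 12 mm pin hole, 45 mm from the plate's centre along the plate's +y; it goes over the locating pin, so a seated plate's axes point along the shaker's
- swivel (a joint): swing of the latch bar about the hinge post, rad: 0 = across the carrier, in line with the catch; grows counter-clockwise from above, to the shaker's +y; stays where left (friction 0.06 N m). The catch, 175 mm from the post, is an 18 mm slot between two 9 mm cheeks: on +y the striker (top 197 mm above the counter, 20 mm over the lowered bar's underside), on -y the backstop, 8 mm higher.
- bar (a joint): lift of the latch bar about its level pivot on the post's axis, 184 mm above the counter, rad: 0 = level, on its stop or down in the catch; raised is positive, up to 0.6; it falls back by its weight (0.28 kg). Raised 0.12 it just clears the striker. A steel flat 12 mm wide, 14 mm high, reaching 218 mm from the post, underside at 177 mm when level, 3 mm above a seated plate's hub.
- bar_ball (a point): centre of the black ball grip, 25 mm across, standing on the bar on a thin stem 205 mm from the post and 33 mm above the bar's middle; can be gripped from above at any angle, its stem tilts and turns with the bar
- dial (a joint): speed dial, rad, clockwise from above positive: 0 = its pointer is at the long zero mark (towards the shaker's +x); starts turned clockwise; range -2.4 to 2.4 without a stop at zero; light friction (0.04 N m)
- dial_grip (a point): middle of the dial's bar grip, on its axis, 75 mm above the counter: the bar is 11 mm wide, 44 mm long, 22 mm high (64 to 86 mm above the counter), and lies along the pointer (a white line on its pointing half); under it a round skirt 44 mm across
- bottle1: small amber glass bottle with a white cap and a paper label, standing on the counter: body 42 mm across and 45 mm high with a heavy foot, then a white cap 24 mm across from 50 to 73 mm; about 90 g; origin at the centre of its underside, z up. Two to four of bottle1..4 are present.
- bottle2: small amber glass bottle with a white cap and a paper label, standing on the counter: body 42 mm across and 45 mm high with a heavy foot, then a white cap 24 mm across from 50 to 73 mm; about 90 g; origin at the centre of its underside, z up. Two to four of bottle1..4 are present.
- bottle3: small amber glass bottle with a white cap and a paper label, standing on the counter: body 42 mm across and 45 mm high with a heavy foot, then a white cap 24 mm across from 50 to 73 mm; about 90 g; origin at the centre of its underside, z up. Two to four of bottle1..4 are present.
- bottle4: small amber glass bottle with a white cap and a paper label, standing on the counter: body 42 mm across and 45 mm high with a heavy foot, then a white cap 24 mm across from 50 to 73 mm; about 90 g; origin at the centre of its underside, z up. Two to four of bottle1..4 are present.
- tin: aluminium can, 72 mm across, 100 mm high; leave alone
- pot: white pot, 48 mm across, 52 mm high; leave alone
- syrup: large amber bottle 58 mm across, 150 mm high; leave alone
- carton_a: white carton 50 x 35 x 90 mm; leave alone
- carton_b: white carton 50 x 120 x 32 mm, lying; leave alone
- tape: roll of tape 70 mm across, 22 mm high, lying; leave alone
- stapler: stapler 130 x 32 x 45 mm; leave alone
There are look-alikes about, which are no part of the job. Several things have the shape of the plate; the one meant has the colours described above.

How it is judged (in metres and radians):
On the way, in this order (a step that is already met when the one before it is completed fails the run):
1. the speed dial points at zero (value of joint dial between -0.12 and 0.12 rad), for 0.3 s.
2. every bottle present stands in a pocket, dial still at zero (all of step 1 and angle between each of bottle1, bottle2, bottle3, bottle4's own z axis and vertical below 0.2 rad and linear speed of each of bottle1, bottle2, bottle3, bottle4 below 0.03 m/s and ((horizontal distance between bottle1 and pocket1 below 0.008 m and z of bottle1 in the frame of pocket1 below 0.004 m) or (horizontal distance between bottle1 and pocket2 below 0.008 m and z of bottle1 in the frame of pocket2 below 0.004 m) or (horizontal distance between bottle1 and pocket3 below 0.008 m and z of bottle1 in the frame of pocket3 below 0.004 m) or (horizontal distance between bottle1 and pocket4 below 0.008 m and z of bottle1 in the frame of pocket4 below 0.004 m)) and ((horizontal distance between bottle2 and pocket1 below 0.008 m and z of bottle2 in the frame of pocket1 below 0.004 m) or (horizontal distance between bottle2 and pocket2 below 0.008 m and z of bottle2 in the frame of pocket2 below 0.004 m) or (horizontal distance between bottle2 and pocket3 below 0.008 m and z of bottle2 in the frame of pocket3 below 0.004 m) or (horizontal distance between bottle2 and pocket4 below 0.008 m and z of bottle2 in the frame of pocket4 below 0.004 m)) and ((horizontal distance between bottle3 and pocket1 below 0.008 m and z of bottle3 in the frame of pocket1 below 0.004 m) or (horizontal distance between bottle3 and pocket2 below 0.008 m and z of bottle3 in the frame of pocket2 below 0.004 m) or (horizontal distance between bottle3 and pocket3 below 0.008 m and z of bottle3 in the frame of pocket3 below 0.004 m) or (horizontal distance between bottle3 and pocket4 below 0.008 m and z of bottle3 in the frame of pocket4 below 0.004 m)) and ((horizontal distance between bottle4 and pocket1 below 0.008 m and z of bottle4 in the frame of pocket1 below 0.004 m) or (horizontal distance between bottle4 and pocket2 below 0.008 m and z of bottle4 in the frame of pocket2 below 0.004 m) or (horizontal distance between bottle4 and pocket3 below 0.008 m and z of bottle4 in the frame of pocket3 below 0.004 m) or (horizontal distance between bottle4 and pocket4 below 0.008 m and z of bottle4 in the frame of pocket4 below 0.004 m))), for 0.2 s.
3. the hold-down plate is fully seated over the shaft and the pin, over the loaded bottles (horizontal distance between plate and seat below 0.005 m and z of plate in the frame of seat between -0.004 and 0.004 m and x of plate_pinhole in the frame of seat between -0.006 and 0.006 m and y of plate_pinhole in the frame of seat above 0.03 m and angle between plate's own z axis and vertical below 0.06 rad and linear speed of each of plate, bottle1, bottle2, bottle3, bottle4 below 0.03 m/s and angle between each of bottle1, bottle2, bottle3, bottle4's own z axis and vertical below 0.2 rad and ((horizontal distance between bottle1 and pocket1 below 0.008 m and z of bottle1 in the frame of pocket1 below 0.004 m) or (horizontal distance between bottle1 and pocket2 below 0.008 m and z of bottle1 in the frame of pocket2 below 0.004 m) or (horizontal distance between bottle1 and pocket3 below 0.008 m and z of bottle1 in the frame of pocket3 below 0.004 m) or (horizontal distance between bottle1 and pocket4 below 0.008 m and z of bottle1 in the frame of pocket4 below 0.004 m)) and ((horizontal distance between bottle2 and pocket1 below 0.008 m and z of bottle2 in the frame of pocket1 below 0.004 m) or (horizontal distance between bottle2 and pocket2 below 0.008 m and z of bottle2 in the frame of pocket2 below 0.004 m) or (horizontal distance between bottle2 and pocket3 below 0.008 m and z of bottle2 in the frame of pocket3 below 0.004 m) or (horizontal distance between bottle2 and pocket4 below 0.008 m and z of bottle2 in the frame of pocket4 below 0.004 m)) and ((horizontal distance between bottle3 and pocket1 below 0.008 m and z of bottle3 in the frame of pocket1 below 0.004 m) or (horizontal distance between bottle3 and pocket2 below 0.008 m and z of bottle3 in the frame of pocket2 below 0.004 m) or (horizontal distance between bottle3 and pocket3 below 0.008 m and z of bottle3 in the frame of pocket3 below 0.004 m) or (horizontal distance between bottle3 and pocket4 below 0.008 m and z of bottle3 in the frame of pocket4 below 0.004 m)) and ((horizontal distance between bottle4 and pocket1 below 0.008 m and z of bottle4 in the frame of pocket1 below 0.004 m) or (horizontal distance between bottle4 and pocket2 below 0.008 m and z of bottle4 in the frame of pocket2 below 0.004 m) or (horizontal distance between bottle4 and pocket3 below 0.008 m and z of bottle4 in the frame of pocket3 below 0.004 m) or (horizontal distance between bottle4 and pocket4 below 0.008 m and z of bottle4 in the frame of pocket4 below 0.004 m))), for 0.3 s.
4. the latch bar has been lifted over the striker and lies down in the catch (value of joint swivel between -0.04 and 0.04 rad and value of joint bar below 0.03 rad), for 0.2 s.
At the end, for the whole second after the job is handed in: Dial within 0.12 rad of zero; each bottle upright in a pocket (8 mm of its centre, 4 mm of its floor, tilt < 0.2); plate level, within 5 mm sideways and 4 mm in height of its seat, pin hole within 6 mm of the pin; bar in the catch (swivel within 0.04 rad of 0, lift < 0.03) (all of step 1 and all of step 3 and all of step 4); the robot touches nothing.
It fails at once if one of the other things on the counter was pushed away by more than 6 cm or knocked over (distance of any of tin, pot, syrup, carton_a, carton_b, tape, stapler from where it was at the start of the episode above 0.06 m or angle between any of tin, pot, syrup, carton_a, carton_b, tape, stapler's own z axis and vertical above 0.6 rad).
Of bottle1, bottle2, bottle3, bottle4 only 2 to 4 are there at a start; the rules pass over those that are not, and their reading is None.
At some moment in a run one of bottle1, bottle2, bottle3, bottle4, plate may be knocked a few centimetres aside while the robot is not near it.
Once in a run the grip may slacken for a moment while it holds something.
It also fails if it takes over 210 s, if anything falls off the work surface, if the arm or the gripper's body presses on something with over 40 N, if the wrist force passes 120 N, or if a joint passes its speed limit or range.

## Working session

There is one attempt and no reset: what is moved stays moved. The work goes in short steps, Python scripts to look and compute and a shell command to move; the robot and the scene stay as the last step left them, time stands still between calls to the robot, and variables do not carry over. Pictures are saved under pics/ and viewed, at most 14 in all, crops included, and the job is handed in when it is done.

```bash
ls; mkdir -p pics
python3 - <<'E'
from cell import *
import cv2,json
s=get_state();print(s)
for n in ["scene","side","wrist"]:
    im=get_image(n);cv2.imwrite(f"pics/{n}0.png",im[:,:,::-1]);c=calibration(n);print(n,c)
E
```

```text
pics
{'t': 0.0, 'joint_positions': array([-1.42612041,  0.47774485,  0.02231851,  1.55639514, -0.01146628,
        1.10927565, -0.0830717 ]), 'qd': array([ 9.22605767e-04,  1.46461434e-03,  1.23821745e-04,  5.49523397e-05,
       -1.65478275e-03, -2.12058861e-04, -9.25464789e-05]), 'joint_efforts': array([-2.01156740e-04, -5.82865334e+01,  1.53474446e+00, -2.72592598e+01,
       -5.42585144e-02,  1.73237943e-02,  1.82400172e-04]), 'eef_pos': array([168.70229248, 653.13309837, 301.74201542]), 'tcp_rot': array([-3.51846078e-05,  1.26009846e-01,  9.92028629e-01, -8.46770603e-04]), 'force': array([ 1.02453638, -0.03669272,  0.13597479]), 'torque': array([-0.02040142,  0.00909603,  0.04527808]), 'grip_force': 0.0, 'gripper_width': 87.9168709578582}
scene {'fx': 405.9383468332495, 'fy': 405.9383468332495, 'cx': 316.9414114062171, 'cy': 193.56247170674303, 'k1': 0.009820451872864438, 'R': array([[ 0.24307171,  0.96997897, -0.0075458 ],
       [ 0.76972413, -0.19761111, -0.6070211 ],
       [-0.59028884,  0.14174147, -0.79464989]]), 't': array([-102.15538817, -372.592416  , 2035.79730933])}
side {'fx': 485.13080569402246, 'fy': 485.13080569402246, 'cx': 327.06224340686776, 'cy': 209.24165805188218, 'k1': -0.008601201789298933, 'R': array([[ 0.88596344, -0.4637463 , -0.00285647],
       [-0.27364589, -0.51779371, -0.81056005],
       [ 0.37441516,  0.71890823, -0.58564856]]), 't': array([-505.20112884,  252.69379913, 1583.95595916])}
wrist {'fx': 303.8731213200249, 'fy': 303.8731213200249, 'cx': 321.4861092211184, 'cy': 199.7797104247195, 'k1': -0.04250427331942051, 'hand_eye': array([[ 9.97971985e-04, -9.53693738e-01, -3.00777755e-01,
         8.33594723e+01],
       [ 9.99999435e-01,  1.06206754e-03, -4.95905807e-05,
        -9.59811662e-03],
       [ 3.66740517e-04, -3.00777535e-01,  9.53694259e-01,
        -8.17293568e+01],
       [ 0.00000000e+00,  0.00000000e+00,  0.00000000e+00,
         1.00000000e+00]])}
```

View pics/scene0.png

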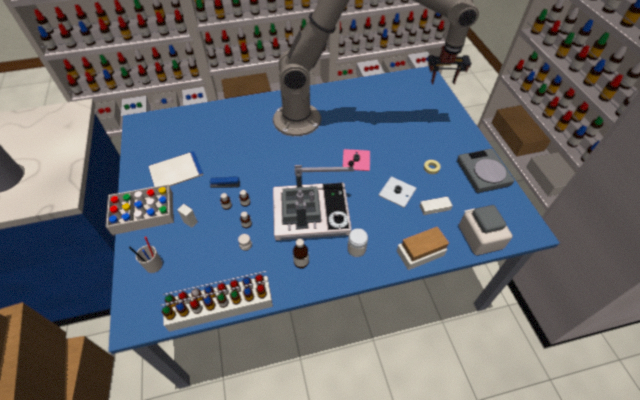

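View pics/side0.png

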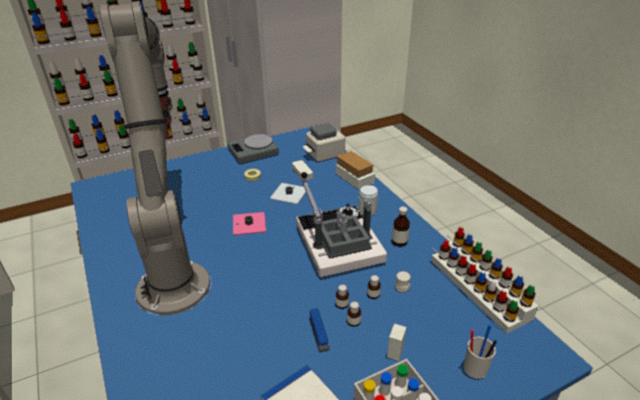

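The scene view shows three small bottles at about (225,200), (244,197) and (245,218), the shaker at (311,210) with its bar out to +y (knob at 355,165), the silver plate at (398,191) and the red look-alike at (357,159).

```bash
cat > h.py <<'E'
from cell import *
import cv2, numpy as np
from scipy.spatial.transform import Rotation as Ro
def Rt(q): q=np.array(q); return Ro.from_quat([q[1],q[2],q[3],q[0]]).as_matrix()
def cam(n,s=None):
    """calibration, camera centre, R world->cam"""
    c=calibration(n)
    if n=="wrist":
        s=s or get_state(); T=np.eye(4); T[:3,:3]=Rt(s["tcp_rot"]); T[:3,3]=s["eef_pos"]
        W=T@np.array(c["hand_eye"]); R=W[:3,:3].T; t=-R@W[:3,3]
    else: R=np.array(c["R"]); t=np.array(c["t"])
    return c,R,t
def ray(cm,px):
    c,R,t=cm; K=np.array([[c["fx"],0,c["cx"]],[0,c["fy"],c["cy"]],[0,0,1]])
    p=cv2.undistortPoints(np.array(px,float).reshape(-1,1,2),K,np.array([c["k1"],0,0,0.])).reshape(-1,2)
    d=np.c_[p,np.ones(len(p))]@R; return -R.T@t,d
def onz(cm,px,z):
    o,d=ray(cm,px); return o+d*((z-o[2])/d[:,2])[:,None]
def proj(cm,X):
    c,R,t=cm; K=np.array([[c["fx"],0,c["cx"]],[0,c["fy"],c["cy"]],[0,0,1]])
    return cv2.projectPoints(np.array(X,float).reshape(-1,1,3),cv2.Rodrigues(R)[0],t.reshape(3,1),K,np.array([c["k1"],0,0,0.]))[0].reshape(-1,2)
def snap(name,n="wrist"):
    s=get_state(); im=np.ascontiguousarray(get_image(n)[:,:,::-1]); cv2.imwrite(f"pics/{name}.png",im); return im,cam(n,s),s
def yaw(s):  # of the closing axis y, and tilt
    R=Rt(s["tcp_rot"]); return np.arctan2(R[1,1],R[0,1]), R[:,2]
def go(x,y,z,yw=None):
    """total shares from now to TCP x,y,z and closing-axis yaw (mod pi)"""
    s=get_state(); d=(np.array([x,y,z])-s["eef_pos"])/80
    print("shift shares",d.round(3),"at",s["eef_pos"].round(1),"yaw",yaw(s)[0].round(3),"t",round(s["t"],1))
    R=Rt(s["tcp_rot"])
    y0=yaw(s)[0] if yw is None else yw
    a=(y0-yaw(s)[0]+np.pi/2)%np.pi-np.pi/2; y0=yaw(s)[0]+a
    ya=np.array([np.cos(y0),np.sin(y0),0]); za=np.array([0,0,-1.]); T=np.c_[np.cross(ya,za),ya,za]
    print("turn shares",(Ro.from_matrix(T@R.T).as_rotvec()/np.radians(120)).round(4),"j7",s["joint_positions"][6].round(2))
E
python3 - <<'E'
from h import *
a=cam("scene");b=cam("side")
def r(n,p,z):print(n,onz(a,[p[0]],z)[0,:2].round(0),onz(b,[p[1]],z)[0,:2].round(0))
r("b1",[(225,197),(343,290)],60);r("b2",[(244,194),(354,307)],60);r("b3",[(245,215),(375,281)],60)
r("plate",[(398,188),(290,189)],25);r("dial",[(338,216),(346,212)],75)
r("ball",[(355,165),(304,176)],217);r("hinge",[(299,170),(319,215)],190)
r("shaft",[(300,195),(343,222)],165)
r("pot",[(245,240),(403,275)],52);r("syrup",[(301,242),(402,210)],150);r("tin",[(358,235),(369,188)],100)
E
```

```text
b1 [ 448. -396.] [ 456. -325.]
b2 [ 452. -318.] [ 450. -400.]
b3 [ 558. -328.] [ 563. -337.]
plate [556. 323.] [562. 314.]
dial [664.  25.] [652.   6.]
ball [544. 121.] [529.  97.]
hinge [492. -89.] [ 487. -103.]
shaft [ 593. -108.] [ 554. -144.]
pot [ 667. -345.] [ 662. -349.]
syrup [ 786. -148.] [ 777. -162.]
tin [780.  68.] [791.  72.]
```

```bash
python3 -m pendant '[[[0.37,-0.6,0.09,0,0,0,1],[0.37,-0.6,0.09,0,0,0,1],[0.37,-0.6,0.09,0,0,0,1],[0.37,-0.6,0.09,0,0,0,1],[0.37,-0.6,0.09,0,0,0,1],[0.37,-0.6,0.09,0,0,0,1],[0.37,-0.6,0.09,0,0,0,1],[0.37,-0.6,0.09,0,0,0,1],[0.37,-0.6,0.09,0,0,0,1],[0.37,-0.6,0.09,0,0,0,1],[0.37,-0.6,0.09,0,0,0,1],[0.37,-0.6,0.09,0,0,0,1],[0.37,-0.6,0.09,0,0,0,1],[0.37,-0.6,0.09,0,0,0,1],[0,0,0,0,0,0,1],[0,0,0,0,0,0,1],[0,0,0,0,0,0,1]]]'
python3 - <<'E'
from h import *
im,c,s=snap("w1");go(600,-40,400);print(s["joint_positions"].round(2))
E
```

```text
t: 2.28
eef_pos: [582.7, -16.7, 403.1]
tcp_rot: [-0.0, 0.125, 0.992, 0.0]
force: [0.5, 0.3, 0.5]
gripper_width: 88.0
grip_force: 0.0
shift shares [ 0.216 -0.29  -0.04 ] at [582.8 -16.8 403.2] yaw 1.321 t 2.3
turn shares [-0.0003 -0.0003 -0.    ] j7 1.37
[-0.47  0.26  0.49  1.68 -0.13  1.24  1.37]
```

View pics/w1.png

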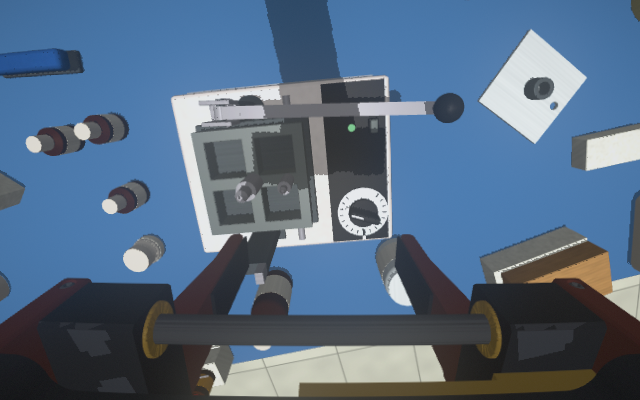

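The wrist view from above shows the whole shaker: housing corners (173,97), (387,77), (391,240) and (207,250), the dial at (362,212), the shaft tip near (246,186), the ball at (448,107), the plate hub at (541,88) with its pin hole at (553,106), and the three caps at left.

Run:
```python
from h import *
im=cv2.imread("pics/w1.png");s=get_state()
c=cam("wrist",s)
P=onz(c,[(173,97),(387,77),(391,240),(207,250)],55);print(P.round(0))
def rig(L,W):
    L=np.array(L,float);W=np.array(W)[:,:2];a=L-L.mean(0);b=W-W.mean(0)
    th=np.arctan2((a[:,0]*b[:,1]-a[:,1]*b[:,0]).sum(),(a*b).sum());R=np.array([[np.cos(th),-np.sin(th)],[np.sin(th),np.cos(th)]])
    o=W.mean(0)-R@L.mean(0);print("pose",o.round(1),th.round(4),"res",(W-(L@R.T+o)).round(1).tolist());return o,th,R
rig([(-120,-150),(-120,150),(120,150),(120,-150)],P)
print("dial",onz(c,[(362,212)],64),"ball",onz(c,[(448,107)],217),"shaft",onz(c,[(246,186)],168))
print("hub",onz(c,[(539,87)],30),"hole",onz(c,[(553,106)],6),"caps",onz(c,[(37,145),(83,130),(110,206)],73))
big=cv2.resize(im[170:255,310:420],None,fx=7,fy=7,interpolation=cv2.INTER_CUBIC)
cv2.imwrite("pics/dial.png",big)
```

```text
[[ 441. -189.   55.]
 [ 489.   97.   55.]
 [ 723.   59.   55.]
 [ 669. -225.   55.]]
pose [580.7 -64.5] -0.1697 res [[4.3, 3.1], [1.3, -6.7], [-1.1, -4.1], [-4.6, 7.7]]
dial [[663.38828344  24.37346106  64.        ]] ball [[529.99279835 108.06154826 217.        ]] shaft [[563.41954666 -95.96883317 168.        ]]
hub [[552.81688064 315.02040955  30.        ]] hole [[588.94539827 351.99758181   6.        ]] caps [[ 451.39089962 -394.40775771   73.        ]
 [ 450.71612346 -318.69327708   73.        ]
 [ 560.6045617  -330.08804674   73.        ]]
```

View pics/dial.png

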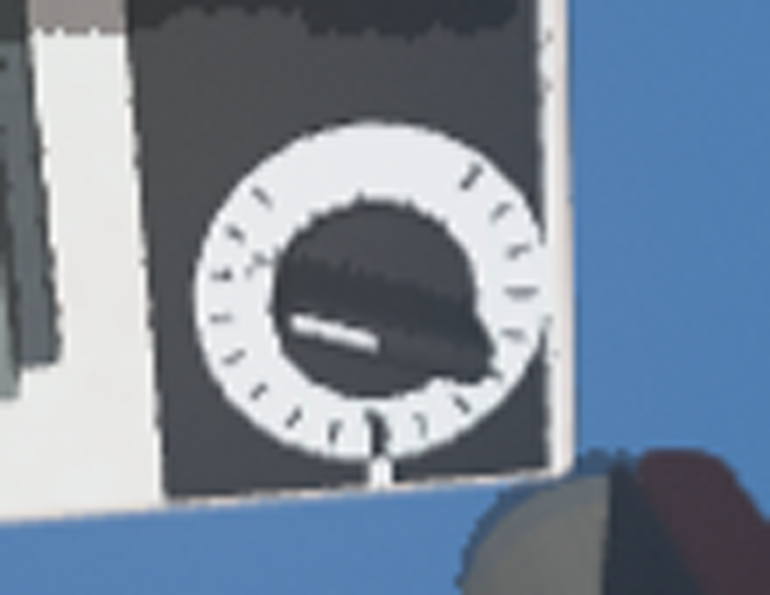

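Run:
```python
from h import *
c=cam("wrist")
q=onz(c,[(351.4,216),(363.8,219)],86);d=q[0]-q[1];p=np.arctan2(d[1],d[0]);print("pointer",q.round(1),p.round(3))
z=onz(c,[(310+380/7,170+440/7),(310+372/7,170+293/7)],58);dz=z[0]-z[1];print("zero",z.round(1),np.arctan2(dz[1],dz[0]))
e=onz(c,[(310+300/7,170+318/7),(310+490/7,170+380/7)],86);print(e.round(1))
go(662,21,260,p+np.pi/2)
for o,th in [((582,-66),-.17),((582,-66),-.13)]:
    R=np.array([[np.cos(th),-np.sin(th)],[np.sin(th),np.cos(th)]])
    print([proj(c,np.r_[R@l+o,h]).round(0).tolist() for l,h in [((0,-40),171),((0,5),158),((70,105),58),((85,-40),205)]])
```

```text
pointer [[657.1   7.7  86. ]
 [665.8  23.6  86. ]] -2.071
zero [[699.7  21.   58. ]
 [665.9  26.4  58. ]] -0.15616907810991296
[[656.8   9.8  86. ]
 [679.3  44.2  86. ]]
shift shares [ 0.991  0.472 -1.79 ] at [582.8 -16.8 403.2] yaw 1.321 t 2.3
turn shares [-1.000e-04 -5.000e-04  6.306e-01] j7 1.37
[[[241.0, 199.0]], [[283.0, 193.0]], [[363.0, 214.0]], [[245.0, 284.0]]]
[[[241.0, 200.0]], [[283.0, 192.0]], [[365.0, 211.0]], [[249.0, 285.0]]]
```

```bash
python3 -m pendant '[[[0.105,0.052,-0.13,0,0,-0.087,1],[0.105,0.052,-0.13,0,0,-0.087,1],[0.105,0.052,-0.13,0,0,-0.087,1],[0.105,0.052,-0.13,0,0,-0.087,1],[0.105,0.052,-0.13,0,0,-0.087,1],[0.105,0.052,-0.13,0,0,-0.087,1],[0.105,0.052,-0.13,0,0,-0.087,1],[0.105,0.052,-0.13,0,0,-0.087,1],[0.105,0.052,-0.13,0,0,-0.087,1],[0.105,0.052,-0.13,0,0,-0.087,1],[0,0,0,0,0,0,1],[0,0,0,0,0,0,1],[0,0,0,0,0,0,1]]]'
python3 - <<'E'
from h import *
im,c,s=snap("w2");go(667,25,147,-.5)
print(proj(c,[(667,25,86)]))
E
```

```text
t: 3.95
eef_pos: [667.1, 23.0, 300.2]
tcp_rot: [-0.0, 0.861, 0.509, 0.0]
force: [0.2, 0.6, 0.3]
gripper_width: 87.5
grip_force: 0.0
shift shares [-1.000e-03  2.600e-02 -1.915e+00] at [667.1  22.9 300.2] yaw -0.503 t 4.0
turn shares [-0.0003  0.0004  0.0014] j7 -0.25
[[320.57677128 188.36783826]]
```

View pics/w2.png

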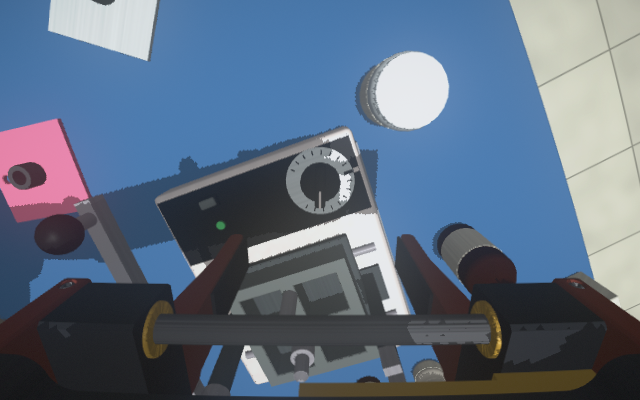

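The dial ring is centred at about (320,181), and the white pointer line runs straight down from (320,190) to (320,207), so the fingers are already aligned with the bar.

Run:
```python
from h import *
im=cv2.imread("pics/w2.png");c=cam("wrist")
g=im[130:230,270:370].min(2)
m=(g>150).astype(np.uint8);
ys,xs=np.where(m);print(xs.min()+270,xs.max()+270,ys.min()+130,ys.max()+130)
print("ringc",onz(c,[(320,181)],58),"line",onz(c,[(320,190),(319.5,208)],86))
```

```text
305 369 130 229
ringc [[666.73890206  25.87486535  58.        ]] line [[665.73108203  23.72524116  86.        ]
 [655.98621347   7.10135139  86.        ]]
```

```bash
python3 -m pendant '[[[0,0.035,-0.38,0,0,0,0.6],[0,0,-0.38,0,0,-0.008,0.6],[0,0,-0.38,0,0,0,0.5],[0,0,-0.38,0,0,0,0.5],[0,0,-0.38,0,0,0,0.5],[0,0,0,0,0,0,0.5],[0,0,0,0,0,0,0],[0,0,0,0,0,0,0],[0,0,0,0,0,0,0],[0,0,0,0,0,0,0],[0,0,0,0,0,0,0],[0,0,0,0,0,0,0]]]' 15
```

```text
t: 5.5
eef_pos: [667.1, 26.3, 148.1]
tcp_rot: [-0.0, 0.865, 0.501, 0.0]
force: [-3.1, 1.5, 6.0]
gripper_width: 11.0
grip_force: 15.0
```

```bash
python3 -m pendant '[[[0,0,0,0,0,0.0837,0],[0,0,0,0,0,0.0837,0],[0,0,0,0,0,0.0837,0],[0,0,0,0,0,0.0837,0],[0,0,0,0,0,0.0837,0],[0,0,0,0,0,0.0837,0],[0,0,0,0,0,0.0837,0],[0,0,0,0,0,0.0837,0],[0,0,0,0,0,0.0837,0],[0,0,0,0,0,0.0837,0],[0,0,0,0,0,0.0837,0],[0,0,0,0,0,0,0],[0,0,0,0,0,0,0],[0,0,0,0,0,0,0],[0,0,0,0,0,0,0.4],[0,0,0,0,0,0,0.4],[0,0,0,0,0,0,0.4],[0,0,0,0,0,0,0.4]]]'
python3 - <<'E'
from h import *
go(660,25,330)
E
```

```text
t: 7.75
eef_pos: [667.3, 26.0, 147.3]
tcp_rot: [-0.0, 0.082, 0.997, -0.0]
force: [0.6, 0.3, -1.2]
gripper_width: 34.8
grip_force: 0.0
shift shares [-0.091 -0.012  2.283] at [667.3  26.  147.3] yaw 1.407 t 7.8
turn shares [ 0. -0.  0.] j7 1.41
```

```bash
python3 -m pendant '[[[0,0,0.6,0,0,0,1],[0,0,0.6,0,0,0,1],[-0.2,-0.2,0.6,0,0,0,1],[-0.3,-0.3,0.5,0,0,0,1],[-0.3,-0.3,0.2,0,0,0,1],[0,0,0,0,0,0,1],[0,0,0,0,0,0,1],[0,0,0,0,0,0,1]]]'
python3 - <<'E'
from h import *
im,c,s=snap("w3");go(600,-50,330)
cv2.imwrite("pics/w3b.png",cv2.resize(im[0:300,120:520],None,fx=2,fy=2,interpolation=cv2.INTER_CUBIC))
E
```

```text
t: 8.75
eef_pos: [603.5, -36.7, 346.3]
tcp_rot: [-0.001, 0.081, 0.997, 0.0]
force: [-0.5, 0.2, 0.2]
gripper_width: 88.0
grip_force: 0.0
shift shares [-0.044 -0.165 -0.205] at [603.5 -36.8 346.4] yaw 1.409 t 8.8
turn shares [-0.     -0.0007  0.    ] j7 1.45
```

View pics/w3b.png

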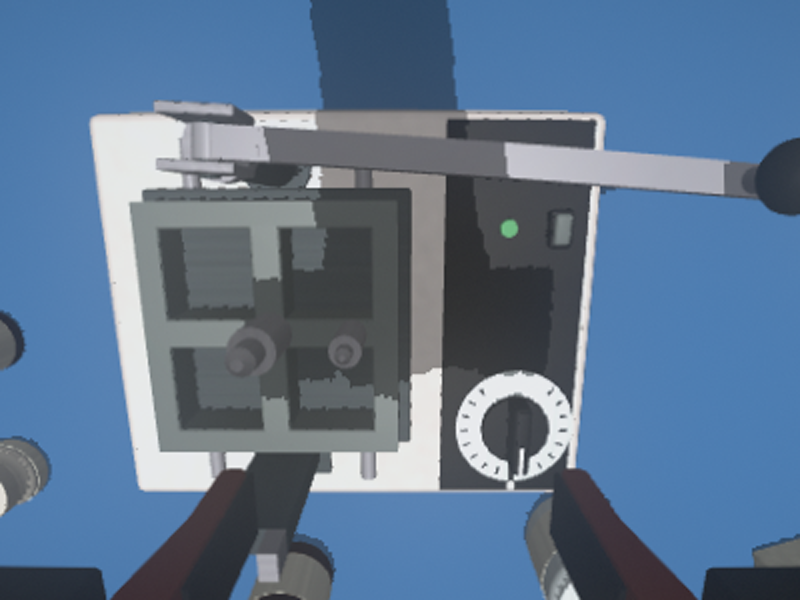

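The pointer now lies at the zero mark. In the crop the carrier's top corners are (132,202), (405,198), (398,450) and (157,452), the shaft tip is at (240,360), the pin tip at (344,352) and the dial ring at (513,427).

Run:
```python
from h import *
c=cam("wrist");f=lambda a:[(120+x/2,y/2) for x,y in a]
H=onz(c,f([(92,116),(604,116),(573,492),(140,490)]),55)
C=onz(c,f([(132,202),(405,198),(398,450),(157,452)]),100)
S=onz(c,f([(240,360)]),171);P=onz(c,f([(344,352)]),158);D=onz(c,f([(513,427)]),58)
po=f([(162,227),(253,227),(253,319),(162,319)]) # pocket1 rim
K=onz(c,po,100)
hd=lambda a,b:np.arctan2((b-a)[1],(b-a)[0])
print("H",H.round(0)[:,:2].tolist(),"ctr",H.mean(0).round(1),[round(hd(H[i],H[j]),3) for i,j in((0,3),(1,2))],[round(hd(H[i],H[j])-np.pi/2,3) for i,j in((0,1),(3,2))])
print("C",C.round(0)[:,:2].tolist(),"ctr",C.mean(0).round(1),[round(hd(C[i],C[j]),3) for i,j in((0,3),(1,2))],[round(hd(C[i],C[j])-np.pi/2,3) for i,j in((0,1),(3,2))])
print("S",S,"P",P,"D",D,"S-P head",hd(S[0],P[0])-np.pi/2,np.linalg.norm((P-S)[0,:2]))
print("SD",hd(S[0],D[0])-np.arctan2(145,70),np.linalg.norm((D-S)[0,:2]))
print("pocket1",K.mean(0))
```

```text
H [[441.0, -191.0], [488.0, 98.0], [720.0, 61.0], [672.0, -230.0]] ctr [580.3 -65.5  55. ] [np.float64(-0.166), np.float64(-0.156)] [np.float64(-0.164), np.float64(-0.164)]
C [[494.0, -162.0], [516.0, -22.0], [653.0, -48.0], [632.0, -188.0]] ctr [ 573.6 -104.7  100. ] [np.float64(-0.184), np.float64(-0.189)] [np.float64(-0.153), np.float64(-0.15)]
S [[ 571.77121779 -103.73469005  171.        ]] P [[578.32228663 -59.98380533 158.        ]] D [[665.77901938  25.28068514  58.        ]] S-P head -0.1486314420422188 44.23863036837068
SD -0.17994068357074677 159.63218282747573
pocket1 [ 536.71541877 -132.08054953  100.        ]
```

```bash
python3 -m pendant '[[[-0.1,-0.7,0,0,0,0,1],[-0.1,-0.7,0,0,0,0,1],[-0.1,-0.7,0,0,0,0,1],[-0.1,-0.7,0,0,0,0,1],[-0.1,-0.7,-0.4,0,0,0,1],[0,-0.1,-0.2,0,0,0,0.6],[0,0,0,0,0,0,0.6],[0,0,0,0,0,0,0.6]]]'
cat > caps.py <<'E'
from h import *
import sys
def caps(name,guess):
    im,c,s=snap(name); hsv=cv2.cvtColor(im,cv2.COLOR_BGR2HSV)
    m=((hsv[...,1]<70)&(hsv[...,2]>150)).astype(np.uint8)
    for g in guess:
        r=proj(c,[(g[0],g[1],73)])[0]; lr=np.linalg.norm(proj(c,[(g[0]+12,g[1],73)])[0]-r)
        gray=cv2.GaussianBlur(cv2.cvtColor(im,cv2.COLOR_BGR2GRAY),(3,3),0)
        x0,y0=int(r[0]-3.5*lr),int(r[1]-3.5*lr);x1,y1=int(r[0]+3.5*lr),int(r[1]+3.5*lr);x0,y0=max(x0,0),max(y0,0)
        n,l,st,ce=cv2.connectedComponentsWithStats(m[y0:y1,x0:x1])
        print("guess",g,r.round(0),"rad",lr.round(1))
        for k in range(1,n):
            if st[k,4]>1.0*lr*lr: print("  blob",st[k].tolist(),(ce[k]+[x0,y0]).round(1),onz(c,[ce[k]+[x0,y0]],73)[0].round(1))
    print(s["t"],s["eef_pos"].round(1));return im,c,s
E
python3 - <<'E'
from caps import *
caps("w4",[(560.6,-330),(451,-394),(451,-319)])
E
```

```text
t: 9.8
eef_pos: [565.0, -321.7, 301.0]
tcp_rot: [0.0, 0.08, 0.997, 0.0]
force: [0.3, 0.0, 0.4]
gripper_width: 61.4
grip_force: 0.0
guess (560.6, -330) [313. 184.] rad 11.0
guess (451, -394) [229.  86.] rad 13.1
  blob [29, 33, 24, 25, 480] [222.3  83.8] [ 448.4 -399.5   73. ]
guess (451, -319) [305.  72.] rad 13.3
  blob [33, 35, 24, 26, 479] [302.1  72.3] [ 450.9 -321.9   73. ]
9.8 [ 565.  -321.7  301. ]
```

View pics/w4.png

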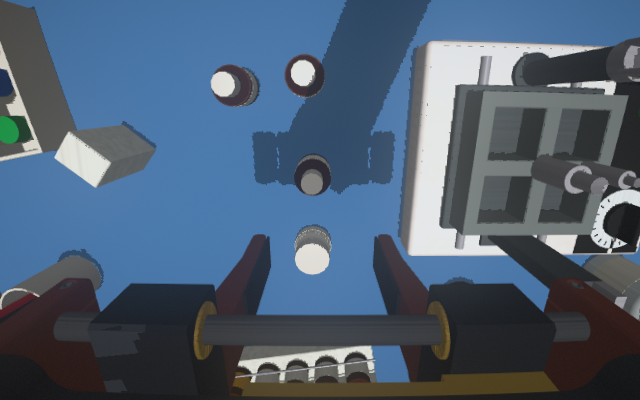

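The bottle3 cap is at (312,182) in shadow, and the other caps are at (222,84) and (302,72). All three bottles are upright with the fingers centred above bottle3.

```bash
python3 -m pendant '[[[-0.08,-0.116,-0.4,0,0,0,0.5],[0,0,-0.4,0,0,0,0.5],[0,0,-0.4,0,0,0,0.5],[0,0,-0.4,0,0,0,0.5],[0,0,-0.3,0,0,0,0.5],[0,0,-0.17,0,0,0,0.5],[0,0,0,0,0,0,0.5],[0,0,0,0,0,0,0],[0,0,0,0,0,0,0],[0,0,0,0,0,0,0],[0,0,0,0,0,0,0],[0,0,0,0,0,0,0],[0,0,0.3,0,0,0,0],[0,0,0.5,0,0,0,0],[0,0,0.5,0,0,0,0],[0,0,0.4,0,0,0,0],[0,0,0,0,0,0,0]]]' 30
python3 - <<'E'
from h import *
go(599.4,-141.3,265,1.408)
E
```

```text
t: 11.98
eef_pos: [557.8, -334.0, 273.3]
tcp_rot: [0.002, 0.082, 0.997, -0.001]
force: [-0.3, 1.0, -1.1]
gripper_width: 23.1
grip_force: 29.9
shift shares [ 0.519  2.408 -0.104] at [ 557.8 -334.   273.3] yaw 1.407 t 12.0
turn shares [0.0009 0.0019 0.0004] j7 2.01
```

```bash
python3 -m pendant '[[[0.13,0.602,0,0,0,0,0],[0.13,0.602,0,0,0,0,0],[0.13,0.602,0,0,0,0,0],[0.13,0.602,0,0,0,0,0],[0,0,0,0,0,0,0],[0,0,0,0,0,0,0],[0,0,0,0,0,0,0]]]'
python3 - <<'E'
from h import *
im,c,s=snap("w5");go(599.4,-141.3,200,1.408);print(s["gripper_width"])
E
```

```text
t: 12.85
eef_pos: [598.0, -142.3, 270.4]
tcp_rot: [-0.001, 0.083, 0.997, -0.0]
force: [0.0, -0.7, -1.1]
gripper_width: 23.4
grip_force: 29.9
shift shares [ 0.016  0.012 -0.883] at [ 598.1 -142.2  270.6] yaw 1.405 t 12.9
turn shares [ 0.0003 -0.0004  0.0015] j7 1.67
23.412141217112627
```

View pics/w5.png

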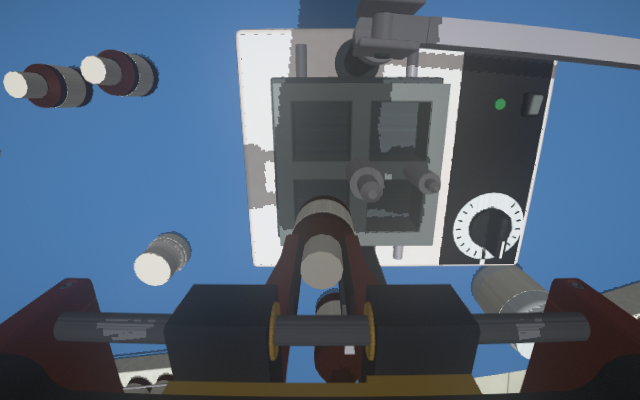

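The bottle hangs upright in the fingers right over pocket3, with the shaft tip at (370,190) and the pin at (431,184).

```bash
python3 -m pendant '[[[0.016,0.012,-0.2,0,0,0,0],[0,0,-0.2,0,0,0,0],[0,0,-0.12,0,0,0,0],[0,0,-0.08,0,0,0,0],[0,0,-0.08,0,0,0,0],[0,0,0,0,0,0,0]]]'
python3 - <<'E'
from h import *
c=cam("wrist");go(599.4,-141.3,200,1.408)
E
```

```text
t: 13.65
eef_pos: [599.4, -140.8, 215.5]
tcp_rot: [-0.001, 0.082, 0.997, -0.001]
force: [0.5, -5.2, -1.7]
gripper_width: 23.6
grip_force: 29.8
shift shares [-0.    -0.006 -0.194] at [ 599.4 -140.8  215.5] yaw 1.406 t 13.7
turn shares [ 0.0007 -0.0007  0.0007] j7 1.69
```

```bash
python3 -m pendant '[[[0,-0.02,-0.06,0,0,0,0],[0,0,-0.06,0,0,0,0],[0,0,-0.05,0,0,0,0],[0,0,0,0,0,0,0],[0,0,0,0,0,0,0]]]'
python3 - <<'E'
from h import *
go(599.4,-141.3,200,1.408)
E
```

```text
t: 14.28
eef_pos: [599.5, -141.0, 202.4]
tcp_rot: [-0.001, 0.082, 0.997, 0.0]
force: [-0.3, -3.5, -4.9]
gripper_width: 23.6
grip_force: 29.8
shift shares [-0.001 -0.004 -0.03 ] at [ 599.5 -141.   202.4] yaw 1.408 t 14.3
turn shares [-0.0001 -0.0007  0.0002] j7 1.7
```

```bash
python3 -m pendant '[[[0,-0.01,-0.03,0,0,0,0],[0,0,0,0,0,0,0],[0,0,0,0,0,0,0.2],[0,0,0,0,0,0,0.45],[0,0,0,0,0,0,0.45],[0,0,0,0,0,0,0.45],[0,0,0.3,0,0,0,0.45],[0,0,0.5,0,0,0,0.45],[0,0,0.5,0,0,0,0.45],[-0.35,-0.35,0.2,0,0,0,0.5],[-0.35,-0.5,0,0,0,0,0.5],[-0.5,-0.5,0,0,0,0,0.5],[-0.3,-0.5,0,0,0,0,0.5],[0,0,0,0,0,0,0.5],[0,0,0,0,0,0,0.5]]]'
python3 - <<'E'
from caps import *
caps("w6",[(451,-394),(451,-319)]);go(451,-322,300)
E
```

```text
t: 16.15
eef_pos: [480.6, -289.2, 320.6]
tcp_rot: [0.0, 0.081, 0.997, 0.0]
force: [0.5, 0.2, -0.3]
gripper_width: 43.9
grip_force: 0.0
guess (451, -394) [224. 172.] rad 10.7
  blob [22, 26, 22, 21, 349] [218.5 169.8] [ 448.1 -399.3   73. ]
guess (451, -319) [290. 161.] rad 10.8
16.15 [ 480.6 -289.2  320.6]
shift shares [-0.375 -0.417 -0.257] at [ 481.  -288.6  320.5] yaw 1.409 t 16.2
turn shares [-0.0004  0.0001  0.    ] j7 1.96
```

```bash
python3 -m pendant '[[[-0.376,-0.415,-0.3,0,0,0,0.5],[0,0,-0.6,0,0,0,0.5],[0,0,-0.6,0,0,0,0.5],[0,0,-0.5,0,0,0,0.5],[0,0,-0.3,0,0,0,0.5],[0,0,-0.02,0,0,0,0.5],[0,0,0,0,0,0,0.5],[0,0,0,0,0,0,0],[0,0,0,0,0,0,0],[0,0,0,0,0,0,0],[0,0,0,0,0,0,0],[0,0,0,0,0,0,0],[0,0,0.3,0,0,0,0],[0,0,0.6,0,0,0,0],[0,0,0.6,0,0,0,0],[0,0,0.6,0,0,0,0],[0,0,0.2,0,0,0,0],[0,0,0,0,0,0,0]]]'
python3 - <<'E'
from h import *
go(609.8,-79,325,1.408)
E
```

```text
t: 18.45
eef_pos: [449.9, -323.1, 319.1]
tcp_rot: [0.0, 0.082, 0.997, -0.0]
force: [0.1, -1.0, -1.4]
gripper_width: 23.6
grip_force: 29.9
shift shares [1.998 3.052 0.074] at [ 449.9 -323.1  319.1] yaw 1.408 t 18.4
turn shares [0.0001 0.0004 0.0002] j7 2.05
```

```bash
python3 -m pendant '[[[0.33,0.5,0.1,0,0,0,0],[0.33,0.5,0,0,0,0,0],[0.33,0.5,0,0,0,0,0],[0.33,0.5,0,0,0,0,0],[0.33,0.5,0,0,0,0,0],[0.33,0.54,0,0,0,0,0],[0,0,0,0,0,0,0],[0,0,0,0,0,0,0],[0,0,0,0,0,0,0]]]'
python3 - <<'E'
from caps import *
go(609.8,-78.5,200,1.408)
im,c,s=snap("w7")
cv2.imwrite("pics/w7b.png",cv2.resize(im[60:360,160:560],None,fx=1.5,fy=1.5))
print(proj(c,[(599.4,-141.3,139),(573,-104.5,171)]))
E
```

```text
t: 19.58
eef_pos: [607.4, -81.7, 326.1]
tcp_rot: [-0.001, 0.083, 0.997, -0.0]
force: [-0.2, 0.1, -1.6]
gripper_width: 23.2
grip_force: 29.9
shift shares [ 0.03   0.04  -1.576] at [607.4 -81.7 326.1] yaw 1.405 t 19.6
turn shares [ 0.0003 -0.0009  0.0015] j7 1.55
[[257.02629122 200.58198621]
 [286.30628556 174.3330553 ]]
```

View pics/w7b.png

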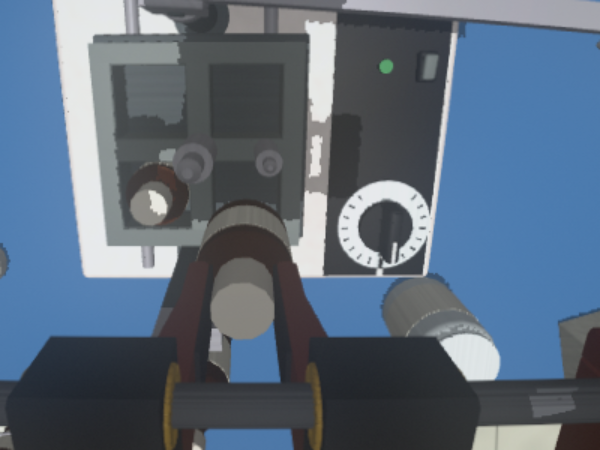

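```bash
python3 - <<'E'
from h import *
c=cam("wrist");im=cv2.imread("pics/w7.png")
p=proj(c,[(666.3,25.6,86)])[0];print(p)
y0,x0=int(p[1])-15,int(p[0])-15;sub=im[y0:y0+40,x0:x0+30].min(2)
n,l,st,ce=cv2.connectedComponentsWithStats((sub>140).astype(np.uint8));print(st.tolist(),(ce+[x0,y0]).round(1).tolist())
for k in range(1,n):
    ys,xs=np.where(l==k)
    if len(xs)<80:
        v=cv2.fitLine(np.c_[xs+x0,ys+y0].astype(np.float32),cv2.DIST_L2,0,.01,.01).ravel();m=v[2:];d=v[:2]*np.sign(v[1]);q=onz(c,[m-6*d,m+6*d],86);w=q[1]-q[0];print(k,q.round(1).tolist(),np.arctan2(w[1],w[0]))
E
python3 -m pendant '[[[0.03,0.04,-0.4,0,0,0,0],[0,0,-0.4,0,0,0,0],[0,0,-0.2,0,0,0,0],[0,0,-0.1,0,0,0,0],[0,0,-0.1,0,0,0,0],[0,0,-0.1,0,0,0,0],[0,0,-0.05,0,0,0,0],[0,0,0,0,0,0,0]]]'
python3 - <<'E'
from h import *
go(609.8,-78.5,201,1.408)
E
```

```text
[422.88509381 218.575373  ]
[[0, 0, 30, 40, 888], [8, 0, 22, 36, 233], [0, 23, 8, 17, 79]] [[420.6, 220.8], [428.9, 225.2], [410.0, 234.0]]
2 [[675.4, 8.3, 86.0], [690.6, 11.0, 86.0]] 0.175769624442375
t: 20.62
eef_pos: [610.8, -78.1, 219.2]
tcp_rot: [0.0, 0.082, 0.997, -0.001]
force: [0.6, -4.9, 0.2]
gripper_width: 23.5
grip_force: 29.7
shift shares [-0.012 -0.005 -0.228] at [610.8 -78.1 219.2] yaw 1.406 t 20.6
turn shares [0.0007 0.0002 0.0008] j7 1.58
```

```bash
python3 -m pendant '[[[-0.01,-0.02,-0.08,0,0,0,0],[0,0,-0.08,0,0,0,0],[0,0,-0.07,0,0,0,0],[0,0,0,0,0,0,0],[0,0,0,0,0,0,0.2],[0,0,0,0,0,0,0.45],[0,0,0,0,0,0,0.45],[0,0,0,0,0,0,0.45],[0,0,0.3,0,0,0,0.45],[0,0,0.5,0,0,0,0.45],[0,0,0.5,0,0,0,0.45],[0,0,0.5,0,0,0,0.45],[0,0,0,0,0,0,0.45],[0,0,0,0,0,0,0.45],[0,0,0,0,0,0,0.45]]]'
python3 - <<'E'
from h import *
im,c,s=snap("w8");go(448,-399.4,320)
s2=dict(s);s2["eef_pos"]=np.array([607.4,-81.7,326.1]);c2=cam("wrist",s2)
q=onz(c2,[(424.7,222),(420.7,234.7)],86);w=q[1]-q[0];print(q.round(1),np.arctan2(w[1],w[0]))
cv2.imwrite("pics/w8b.png",cv2.resize(im[60:360,160:560],None,fx=2,fy=2,interpolation=cv2.INTER_CUBIC))
E
```

```text
t: 22.5
eef_pos: [609.3, -78.1, 343.1]
tcp_rot: [-0.001, 0.082, 0.997, -0.0]
force: [1.1, -0.0, -0.7]
gripper_width: 39.3
grip_force: 0.0
shift shares [-2.017 -4.015 -0.29 ] at [609.4 -78.2 343.2] yaw 1.407 t 22.6
turn shares [-0.     -0.0013  0.    ] j7 1.54
[[669.9  27.4  86. ]
 [684.9  21.9  86. ]] -0.35212005343506736
```

View pics/w8b.png

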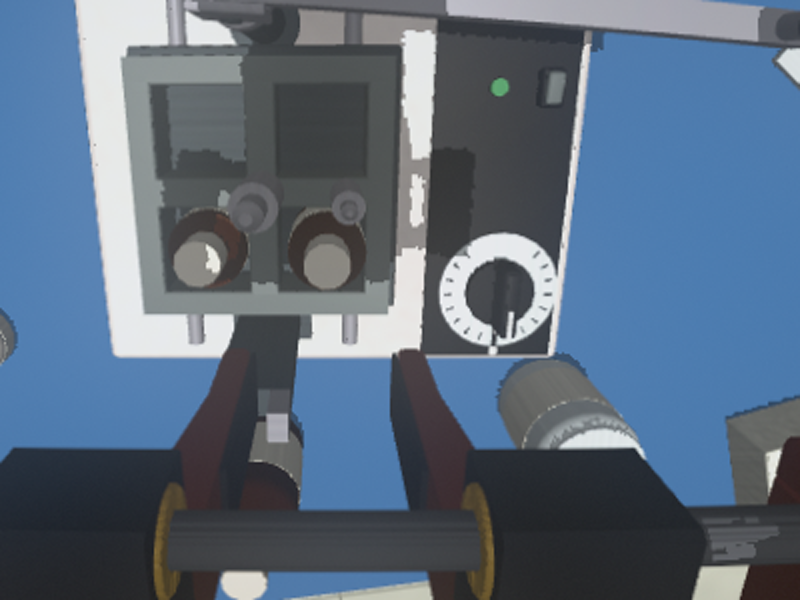

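Run:
```python
from h import *
im=cv2.imread("pics/w8.png");c=cam("wrist")
q=onz(c,[(416.2,216),(415,228.5)],86);w=q[1]-q[0];print(q.round(1),np.arctan2(w[1],w[0]))
sub=im[205:240,400:432].min(2);print(sub[5:32:2,6:28])
```

```text
[[670.1  26.3  86. ]
 [686.1  23.8  86. ]] -0.15791288188870964
[[ 62  59  57  58  57  61  66  72  73  70  66  64  61  61  64  66  66  65
   65  65 150 215]
 [ 59  58  57  56  59  60  63  65  71  68  65  65  62  63  66  65  66  65
   64  85 193 227]
 [ 59  57  57  57  58  61  62  64  70  67  65  63  61  63  66  66  65  65
  134 203 225 226]
 [ 58  57  57  57  58  62  68  74 159 220 185  82  61  64  66  65 106 184
  221 227 227 225]
 [ 57  57  58  57  58  63  68  83 177 231 196  60  61  63  65 135 208 226
  226 227 227 224]
 [ 57  57  58  58  60  64  69  91 182 220 154  61 128 199 225 228 226 225
  226 221 179 129]
 [ 57  56  57  57  59  63  67 114 197 214 128  62 177 229 229 227 226 225
  225 226 225 220]
 [106  60  56  57  61  60  60 146 219 202  92  78 182 227 181 182 225 224
  225 226 224 192]
 [117 140  78  56  60  64  70 167 229 199  84 100 193 229 225 188 195 225
  226 185 105  71]
 [ 65  71 151 187  78  63  80 178 231 194  74 176 226 228 228 200 156 124
   71  62  63  62]
 [ 66  80 165 226 225 224 223 224 227 225 225 208 149 110  81  72  64  64
   62  62  62  62]
 [ 64  99 148 161 163 152 125 106  90  76  68  64  64  63  63  63  62  62
   62  62  62  61]
 [229 220 161  66  64  65  64  65  63  63  64  64  63  63  63  62  62  61
   61  61  61  62]
 [231 216 131  64  64  64  65  64  64  63  64  62  62  62  63  62  62  61
   61  61  59  61]]
```

```bash
python3 -m pendant '[[[-0.288,-0.574,0,0,0,0,0.5],[-0.288,-0.574,0,0,0,0,0.5],[-0.288,-0.574,0,0,0,0,0.5],[-0.288,-0.574,0,0,0,0,0.5],[-0.288,-0.574,0,0,0,0,0.5],[-0.288,-0.574,-0.15,0,0,0,0.5],[-0.288,-0.574,-0.15,0,0,0,0.5],[0,0,0,0,0,0,0.5],[0,0,0,0,0,0,0.5]]]'
python3 - <<'E'
from caps import *
caps("w9",[(448,-399)]);go(448.3,-399.3,134.5,1.408)
E
```

```text
t: 23.68
eef_pos: [448.9, -399.2, 320.0]
tcp_rot: [-0.0, 0.082, 0.997, 0.001]
force: [1.7, 0.0, -0.5]
gripper_width: 44.0
grip_force: 0.0
guess (448, -399) [321. 182.] rad 10.4
23.675 [ 448.9 -399.2  320. ]
shift shares [-0.015 -0.009 -2.322] at [ 449.5 -398.6  320.2] yaw 1.409 t 23.7
turn shares [-0.0005 -0.0001 -0.0005] j7 2.2
```

Run:
```python
from h import *
im=cv2.imread("pics/w9.png");c=cam("wrist");h=cv2.cvtColor(im,cv2.COLOR_BGR2HSV)[140:225,280:362]
m=((h[...,1]<60)&(h[...,2]>85)).astype(np.uint8)
n,l,st,ce=cv2.connectedComponentsWithStats(m)
for k in range(1,n):
    if st[k,4]>60:print(st[k].tolist(),ce[k]+[280,140],onz(c,[ce[k]+[280,140]],73).round(1))
```

```text
[25, 15, 32, 14, 95] [320.70526316 158.67368421] [[ 423.1 -394.9   73. ]]
[31, 28, 21, 25, 413] [320.88861985 180.17917676] [[ 446.9 -398.6   73. ]]
```

```bash
python3 -m pendant '[[[-0.02,0,-0.3,0,0,0,0.5],[0,0,-0.6,0,0,0,0.5],[0,0,-0.6,0,0,0,0.5],[0,0,-0.5,0,0,0,0.5],[0,0,-0.3,0,0,0,0.5],[0,0,-0.02,0,0,0,0.5],[0,0,0,0,0,0,0.5],[0,0,0,0,0,0,0],[0,0,0,0,0,0,0],[0,0,0,0,0,0,0],[0,0,0,0,0,0,0],[0,0,0,0,0,0,0],[0,0,0.3,0,0,0,0],[0,0,0.6,0,0,0,0],[0,0,0.6,0,0,0,0],[0,0,0.6,0,0,0,0],[0,0,0.4,0,0,0,0],[0,0,0,0,0,0,0]]]'
python3 - <<'E'
from h import *
go(546.6,-68.8,335,1.408)
E
```

```text
t: 25.98
eef_pos: [447.6, -400.7, 337.5]
tcp_rot: [0.002, 0.082, 0.997, -0.001]
force: [-0.8, 0.1, -1.3]
gripper_width: 23.4
grip_force: 30.0
shift shares [ 1.238  4.149 -0.031] at [ 447.6 -400.7  337.5] yaw 1.407 t 26.0
turn shares [0.0012 0.0019 0.0004] j7 2.19
```

```bash
python3 -m pendant '[[[0.177,0.593,0,0,0,0,0],[0.177,0.593,0,0,0,0,0],[0.177,0.593,0,0,0,0,0],[0.177,0.593,0,0,0,0,0],[0.177,0.593,0,0,0,0,0],[0.177,0.593,0,0,0,0,0],[0.177,0.593,0,0,0,0,0],[0,0,0,0,0,0,0],[0,0,0,0,0,0,0],[0,0,0,0,0,0,0]]]'
python3 - <<'E'
from h import *
go(546.6,-68.8,220,1.408);print(get_state()["gripper_width"])
E
```

```text
t: 27.22
eef_pos: [545.5, -69.4, 334.5]
tcp_rot: [-0.001, 0.083, 0.997, -0.0]
force: [0.2, -1.2, -0.3]
gripper_width: 23.1
grip_force: 30.0
shift shares [ 0.014  0.008 -1.431] at [545.5 -69.4 334.5] yaw 1.405 t 27.2
turn shares [ 0.0003 -0.0005  0.0015] j7 1.5
23.140348449633304
```

```bash
python3 -m pendant '[[[0.014,0.008,-0.4,0,0,0,0],[0,0,-0.4,0,0,0,0],[0,0,-0.3,0,0,0,0],[0,0,-0.1,0,0,0,0],[0,0,-0.1,0,0,0,0],[0,0,-0.1,0,0,0,0],[0,0,-0.05,0,0,0,0],[0,0,0,0,0,0,0]]]'
python3 - <<'E'
from h import *
go(546.6,-68.8,201,1.408)
E
```

```text
t: 28.22
eef_pos: [547.3, -67.1, 219.1]
tcp_rot: [-0.0, 0.082, 0.997, 0.0]
force: [-0.2, -0.0, -1.0]
gripper_width: 23.5
grip_force: 30.0
shift shares [-0.009 -0.021 -0.226] at [547.3 -67.1 219.1] yaw 1.407 t 28.2
turn shares [-0.     -0.      0.0003] j7 1.55
```

```bash
python3 -m pendant '[[[0,-0.01,-0.08,0,0,0,0],[0,0,-0.08,0,0,0,0],[0,0,-0.07,0,0,0,0],[0,0,0,0,0,0,0],[0,0,0,0,0,0,0.2],[0,0,0,0,0,0,0.45],[0,0,0,0,0,0,0.45],[0,0,0,0,0,0,0.45],[0,0,0.3,0,0,0,0.45],[0,0,0.5,0,0,0,0.45],[0,0,0.5,0,0,0,0.45],[0.3,0,0.5,0,0,0,0.45],[0.3,0,0,0,0,0,0.45],[0,0,0,0,0,0,0.45],[0,0,0,0,0,0,0.45],[0,0,0,0,0,0,0.45]]]'
python3 - <<'E'
from h import *
im,c,s=snap("w10");go(557,317,330)
a=cv2.resize(im[40:340,120:520],None,fx=1.5,fy=1.5)
cv2.imwrite("pics/w10b.png",a)
snap("sc2","scene")
E
```

```text
t: 30.22
eef_pos: [594.4, -68.1, 344.1]
tcp_rot: [-0.001, 0.082, 0.997, -0.0]
force: [0.3, -0.5, -0.4]
gripper_width: 39.7
grip_force: 0.0
shift shares [-0.469  4.813 -0.179] at [594.5 -68.  344.3] yaw 1.407 t 30.3
turn shares [-0.0001 -0.0005  0.    ] j7 1.52
```

View pics/w10b.png

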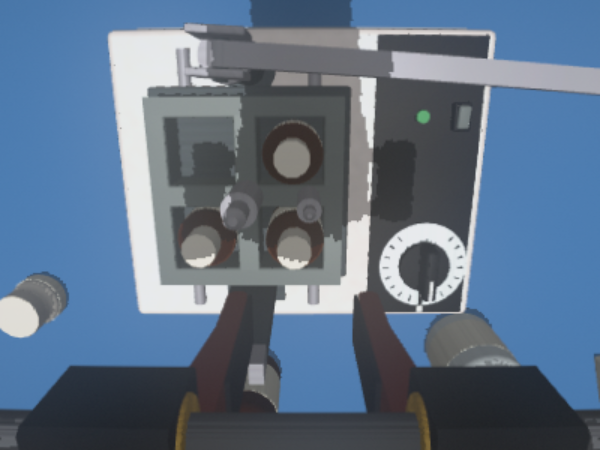

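All three bottles stand in pockets 2, 3 and 4, with caps at (291,157), (203,245) and (293,250) in the crop, and pocket1 is left empty. The dial is still on its mark. Next is the plate.

```bash
python3 - <<'E'
from h import *
c=cam("wrist")
print(onz(c,[(278,183.3)],171),onz(c,[(325.3,181.3)],158))
print("caps",onz(c,[(120+291/1.5,40+157/1.5),(120+203/1.5,40+245/1.5),(120+293/1.5,40+250/1.5)],139).round(1).tolist())
E
python3 -m pendant '[[[-0.058,0.6,-0.02,0,0,-0.037,1],[-0.058,0.6,-0.02,0,0,-0.037,1],[-0.058,0.6,-0.02,0,0,-0.037,1],[-0.058,0.6,-0.02,0,0,-0.037,1],[-0.058,0.6,-0.02,0,0,-0.037,1],[-0.058,0.6,-0.02,0,0,-0.037,1],[-0.058,0.6,-0.02,0,0,-0.037,1],[-0.058,0.6,-0.02,0,0,-0.037,1],[0,0,0,0,0,0,1],[0,0,0,0,0,0,1],[0,0,0,0,0,0,1]]]'
python3 - <<'E'
from h import *
im,c,s=snap("w11");go(557,317,330)
cv2.imwrite("pics/w11b.png",cv2.resize(im[60:320,150:500],None,fx=2,fy=2,interpolation=cv2.INTER_CUBIC))
E
```

```text
[[ 570.85720385 -102.30744373  171.        ]] [[578.97031432 -61.93583979 158.        ]]
caps [[547.0, -67.3, 139.0], [594.7, -134.8, 139.0], [607.8, -76.4, 139.0]]
t: 31.7
eef_pos: [558.8, 314.1, 332.1]
tcp_rot: [0.0, 0.383, 0.924, -0.0]
force: [-0.2, -0.4, -0.5]
gripper_width: 87.7
grip_force: 0.0
shift shares [-0.022  0.034 -0.027] at [558.8 314.3 332.2] yaw 0.785 t 31.8
turn shares [0.0001 0.0002 0.    ] j7 0.28
```

View pics/w11b.png

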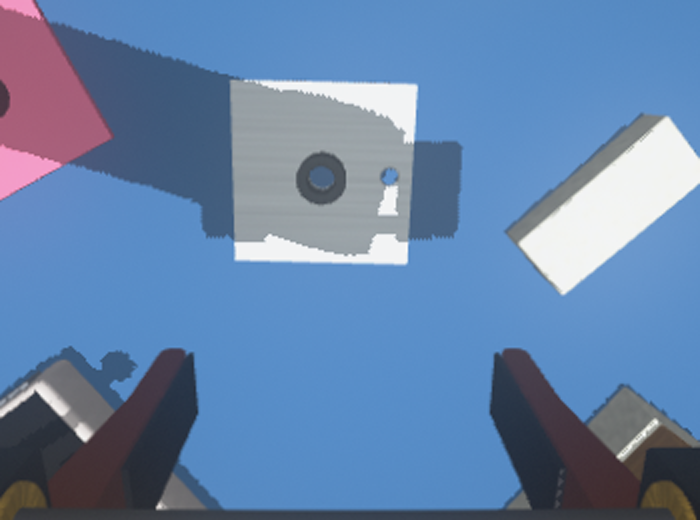

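The plate fills the view square-on, with hub centre at crop (321,178), pin hole at (390,177) and corners (231,81), (417,84), (408,264) and (235,261).

Run:
```python
from h import *
c=cam("wrist");f=lambda a:[(150+x/2,60+y/2) for x,y in a]
hub=onz(c,f([(321.5,178)]),30)[0];bore=onz(c,f([(390,177)]),6)[0];C=onz(c,f([(231,81),(417,84),(408,264),(235,261)]),6)
hd=lambda a,b:np.arctan2((b-a)[1],(b-a)[0])
print(hub.round(1),bore.round(1),C.mean(0).round(1),"y-dir",[round(hd(*p),3) for p in((C[0],C[1]),(C[3],C[2]),(C.mean(0),bore))],"x-dir+90",[round(hd(*p)+np.pi/2,3) for p in((C[0],C[3]),(C[1],C[2]))], np.linalg.norm(bore-C.mean(0)))
m=(hub+C.mean(0))/2;go(m[0],m[1],92)
```

```text
[528.4 325.1  30. ] [562.1 355.    6. ] [529.9 323.5   6. ] y-dir [np.float64(0.77), np.float64(0.768), np.float64(0.773)] x-dir+90 [np.float64(0.757), np.float64(0.769)] 45.04334131728172
shift shares [-0.37   0.125 -3.002] at [558.8 314.3 332.2] yaw 0.785 t 31.8
turn shares [0.0001 0.0002 0.    ] j7 0.28
```

```bash
python3 -m pendant '[[[-0.19,0.063,-0.5,0,0,0,0.8],[-0.18,0.062,-0.6,0,0,0,0.8],[0,0,-0.6,0,0,0,0.8],[0,0,-0.6,0,0,0,0.8],[0,0,-0.5,0,0,0,0.8],[0,0,-0.2,0,0,0,0.8],[0,0,0,0,0,0,0.8],[0,0,0,0,0,0,0],[0,0,0,0,0,0,0],[0,0,0,0,0,0,0],[0,0,0,0,0,0,0],[0,0,0,0,0,0,0],[0,0,0,0,0,0,0]]]' 45
python3 - <<'E'
from h import *
go(529.3,324.2,92)
E
```

```text
t: 33.38
eef_pos: [528.2, 325.7, 92.2]
tcp_rot: [-0.0, 0.382, 0.924, -0.0]
force: [-3.1, -3.1, 5.6]
gripper_width: 30.4
grip_force: 45.0
shift shares [ 0.014 -0.019 -0.002] at [528.2 325.7  92.2] yaw 0.787 t 33.4
turn shares [ 0.0003 -0.0005  0.    ] j7 0.3
```

```bash
python3 -m pendant '[[[0,0,0.2,0,0,0,0],[0,0,0.5,0,0,0,0],[0,0,0.6,0,0,0,0],[0,0,0.6,0,0,0,0],[0,0,0.6,0,0,0,0],[0,0,0.6,0,0,0,0],[0,0,0.2,0,0,0,0],[0,0,0,0,0,0,0],[0,0,0,0,0,0,0],[0,0,0,0,0,0,0]]]'
python3 - <<'E'
from h import *
im,c,s=snap("w12");print(s["gripper_width"],yaw(s))
e=s["eef_pos"];cv2.imwrite("pics/w12b.png",cv2.resize(im[100:400,120:520],None,fx=2,fy=2,interpolation=cv2.INTER_CUBIC));go(572.5,-104,345)
E
```

```text
t: 34.62
eef_pos: [527.9, 325.8, 353.7]
tcp_rot: [-0.001, 0.382, 0.924, -0.002]
force: [-0.0, 0.3, -3.8]
gripper_width: 30.3
grip_force: 45.0
30.343583826284043 (np.float64(0.7875919037508573), array([-0.00282516, -0.00230746, -0.99999335]))
shift shares [ 0.555 -5.374 -0.114] at [528.1 325.9 354.1] yaw 0.788 t 34.7
turn shares [ 0.0009 -0.0011  0.    ] j7 0.23
```

View pics/w12b.png

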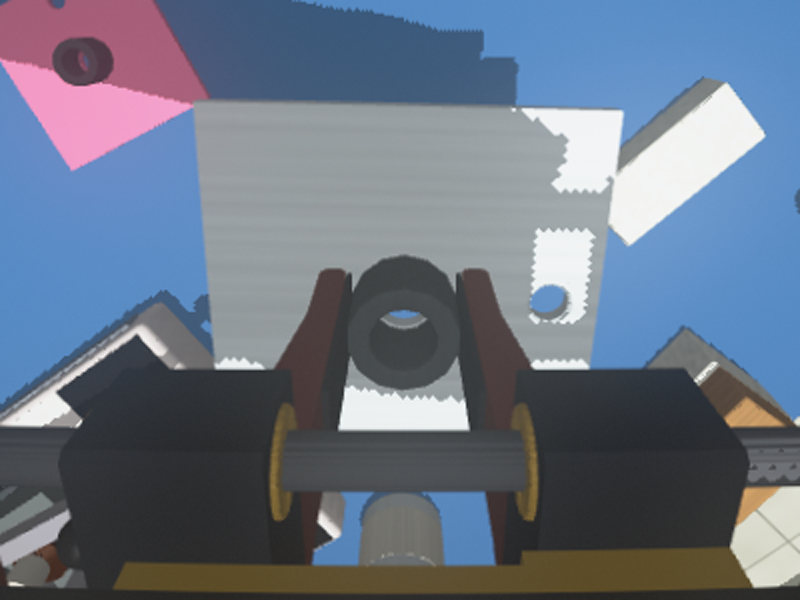

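The plate hangs level in the fingers, with hub top centre at crop (405,338), pin hole at (549,301) and far edge from (193,101) to (623,110).

Run:
```python
from h import *
s=get_state();c=cam("wrist",s);f=lambda a:[(120+x/2,100+y/2) for x,y in a]
b=s["eef_pos"][2]-92
E=onz(c,f([(193,101),(623,110)]),b+6);hub=onz(c,f([(405,338)]),b+30)[0];ho=onz(c,f([(549,301)]),b+6)[0]
hd=lambda a,b:np.arctan2((b-a)[1],(b-a)[0])
yd=hd(E[0],E[1]);R=Rt(s["tcp_rot"]);print("ydir edge",yd,"len",np.linalg.norm(E[1]-E[0]),"hub-hole",hd(hub,ho),np.linalg.norm((ho-hub)[:2]))
mid=E.mean(0)+60*np.array([np.cos(yd-np.pi/2),np.sin(yd-np.pi/2),0]);h2=ho-45*np.array([np.cos(yd),np.sin(yd),0])
for n,p in(("edge",mid),("hub",hub),("hole",h2)): print(n,p.round(1),"tool xy",(R.T@(p-s["eef_pos"]))[:2].round(1))
print("yaw",yaw(s)[0],j:=s["joint_positions"].round(2))
```

```text
ydir edge 0.7683015415960777 len 119.41842756905315 hub-hole 0.7608615497994256 44.11872915856349
edge [529.6 324.3 268.1] tool xy [-2.2  0.2]
hub [529.  325.5 292.1] tool xy [-0.9  0.5]
hole [528.5 324.6 268.1] tool xy [-1.2 -0.3]
yaw 0.7875399383699709 [-0.87  0.35  0.29  1.65 -0.11  1.16  0.23]
```

```bash
python3 -m pendant '[[[0.054,-0.537,0,0,0,0.0305,0],[0.054,-0.537,0,0,0,0.0305,0],[0.054,-0.537,0,0,0,0.0305,0],[0.054,-0.537,0,0,0,0.0305,0],[0.054,-0.537,0,0,0,0.0305,0],[0.054,-0.537,0,0,0,0.0305,0],[0.054,-0.537,0,0,0,0.0305,0],[0.054,-0.537,0,0,0,0.0305,0],[0.054,-0.537,0,0,0,0.0305,0],[0.054,-0.537,0,0,0,0.0305,0],[0,0,0,0,0,0,0],[0,0,0,0,0,0,0],[0,0,0,0,0,0,0]]]'
python3 - <<'E'
from h import *
go(571.2,-103.8,270,1.428);s=get_state();print(s["gripper_width"],s["force"])
im,c,s=snap("sd3","side");snap("w13")
cs=c
print(proj(cs,[(572.5,-104,171),(579.7,-59.6,158)]))
E
```

```text
t: 36.3
eef_pos: [571.8, -102.0, 355.5]
tcp_rot: [-0.0, 0.071, 0.997, 0.0]
force: [0.8, -0.3, -3.9]
gripper_width: 30.2
grip_force: 45.0
shift shares [-0.008 -0.023 -1.068] at [ 571.8 -102.   355.5] yaw 1.428 t 36.3
turn shares [-0.0003 -0.0004 -0.0001] j7 1.61
30.166941379938947 [ 0.83178951 -0.25916369 -3.85229134]
[[341.93048012 212.61140492]
 [337.42520272 208.32514947]]
```

```bash
python3 -m pendant '[[[-0.008,-0.023,-0.4,0,0,0,0],[0,0,-0.4,0,0,0,0],[0,0,-0.2,0,0,0,0],[0,0,0,0,0,0,0],[0,0,0,0,0,0,0]]]'
python3 - <<'E'
from h import *
go(571.2,-103.8,236,1.428)
E
python3 -m pendant '[[[0,0,-0.05,0,0,0,0],[0,0,-0.05,0,0,0,0],[0,0,-0.05,0,0,0,0],[0,0,0,0,0,0,0]]]'; python3 -c "
from h import *
go(571.2,-103.8,236,1.428);s=get_state();print(s['torque'].round(2))"
```

```text
t: 37.02
eef_pos: [571.9, -105.4, 277.1]
tcp_rot: [0.001, 0.072, 0.997, -0.0]
force: [0.3, -0.4, -3.3]
gripper_width: 30.1
grip_force: 45.0
shift shares [-0.009  0.02  -0.514] at [ 571.9 -105.4  277.1] yaw 1.426 t 37.0
turn shares [0.0001 0.0009 0.0007] j7 1.65
t: 37.52
eef_pos: [570.9, -105.3, 263.5]
tcp_rot: [-0.0, 0.072, 0.997, 0.0]
force: [-0.0, 0.1, -4.7]
gripper_width: 30.4
grip_force: 45.0
shift shares [ 0.004  0.018 -0.343] at [ 570.9 -105.3  263.5] yaw 1.426 t 37.5
turn shares [-0.     -0.0004  0.0008] j7 1.65
[ 0.03 -0.01 -0.02]
```

```bash
python3 -m pendant '[[[0.004,0.018,-0.03,0,0,0,0],[0,0,-0.03,0,0,0,0],[0,0,-0.03,0,0,0,0],[0,0,-0.03,0,0,0,0],[0,0,0,0,0,0,0]]]'; python3 -c "
from h import *
go(571.2,-103.8,236,1.428);s=get_state();print(s['torque'].round(2))"
```

```text
t: 38.15
eef_pos: [571.3, -103.9, 254.0]
tcp_rot: [-0.0, 0.072, 0.997, -0.0]
force: [0.4, -0.6, -3.3]
gripper_width: 30.5
grip_force: 45.0
shift shares [-0.002  0.001 -0.225] at [ 571.3 -103.9  254. ] yaw 1.426 t 38.1
turn shares [-0.     -0.0002  0.0009] j7 1.65
[0.02 0.02 0.  ]
```

```bash
python3 -m pendant '[[[0,0,-0.03,0,0,0,0],[0,0,-0.03,0,0,0,0],[0,0,-0.03,0,0,0,0],[0,0,-0.03,0,0,0,0],[0,0,0,0,0,0,0]]]'; python3 -c "
from h import *
go(571.2,-103.8,236,1.428);s=get_state();print(s['torque'].round(2))"
```

```text
t: 38.78
eef_pos: [571.3, -103.9, 244.4]
tcp_rot: [-0.0, 0.072, 0.997, -0.0]
force: [0.3, -0.3, -3.8]
gripper_width: 30.1
grip_force: 45.0
shift shares [-0.001  0.001 -0.105] at [ 571.3 -103.9  244.4] yaw 1.426 t 38.8
turn shares [ 0.     -0.0003  0.0008] j7 1.66
[ 0.02  0.05 -0.  ]
```

No contact so far, so I'll carry on to the seat.

```bash
python3 -m pendant '[[[0,0,-0.03,0,0,0,0],[0,0,-0.03,0,0,0,0],[0,0,-0.03,0,0,0,0],[0,0,-0.015,0,0,0,0],[0,0,0,0,0,0,0]]]'; python3 -c "
from h import *
go(571.2,-103.8,236,1.428);s=get_state();print(s['torque'].round(2))"
```

```text
t: 39.4
eef_pos: [571.5, -103.9, 236.3]
tcp_rot: [0.0, 0.072, 0.997, 0.0]
force: [-0.3, 0.6, -3.1]
gripper_width: 30.4
grip_force: 45.0
shift shares [-0.003  0.001 -0.003] at [ 571.5 -103.9  236.3] yaw 1.426 t 39.4
turn shares [-0.      0.      0.0008] j7 1.66
[ 0.04 -0.04  0.01]
```

```bash
python3 -m pendant '[[[0,0,-0.015,0,0,0,0],[0,0,-0.015,0,0,0,0],[0,0,0,0,0,0,0]]]'; python3 -c "
from h import *
go(571.2,-103.8,236,1.428);s=get_state();print(s['torque'].round(2))"
```

```text
t: 39.78
eef_pos: [571.6, -104.0, 236.1]
tcp_rot: [0.0, 0.072, 0.997, 0.0]
force: [-7.0, 1.7, 14.2]
gripper_width: 30.8
grip_force: 45.0
shift shares [-0.005  0.003 -0.001] at [ 571.6 -104.   236.1] yaw 1.426 t 39.8
turn shares [-0.0004  0.0004  0.001 ] j7 1.66
[ 0.26  1.56 -0.01]
```

```bash
python3 -m pendant '[[[0,0,0.01,0,0,0,0],[0,0,0,0,0,0,0.2],[0,0,0,0,0,0,0.5],[0,0,0,0,0,0,0.5],[0,0,0,0,0,0,0.5],[0,0,0,0,0,0,0.5],[0,0,0.1,0,0,0,0.5],[0,0,0.3,0,0,0,0.5],[0,0,0.5,0,0,0,0.5],[0,0,0.5,0,0,0,0.5],[-0.05,0.26,0.1,0,0,-0.079,0.7],[-0.05,0.26,0,0,0,-0.079,0.7],[-0.05,0.26,0,0,0,-0.079,0.7],[-0.05,0.26,0,0,0,-0.079,0.7],[-0.05,0.26,0,0,0,-0.079,0.7],[-0.05,0.26,0,0,0,-0.079,0.7],[-0.05,0.26,0,0,0,-0.079,0.7],[-0.05,0.26,0,0,0,-0.079,0.7]]]' 20; python3 -m pendant '[[[-0.05,0.26,0,0,0,-0.079,0.7],[-0.05,0.26,0,0,0,-0.079,0.7],[0,0,0,0,0,0,0.7],[0,0,0,0,0,0,0.7],[0,0,0,0,0,0,0.7]]]'
python3 - <<'E'
from h import *
im,c,s=snap("w14");p=proj(c,[(530,108,217)])[0];print(p);go(530,108,278)
x0,y0=int(p[0])-70,int(p[1])-70;sub=im[max(y0,0):y0+140,max(x0,0):x0+140]
m=(sub.max(2)<70).astype(np.uint8);n,l,st,ce=cv2.connectedComponentsWithStats(m)
for k in range(1,n):
    if st[k,4]>100:
        q=ce[k]+[max(x0,0),max(y0,0)];print(st[k].tolist(),q.round(1),onz(c,[q],217).round(1))
E
```

```text
t: 42.02
eef_pos: [539.3, 63.1, 355.2]
tcp_rot: [0.0, 0.672, 0.741, 0.0]
force: [0.1, -0.4, -0.1]
gripper_width: 61.7
grip_force: 0.0
t: 42.65
eef_pos: [531.7, 102.8, 354.9]
tcp_rot: [0.0, 0.783, 0.622, 0.0]
force: [-0.2, -0.4, -0.4]
gripper_width: 61.6
grip_force: 0.0
[317.9705667  211.08039424]
shift shares [-0.021  0.063 -0.961] at [531.6 103.  354.9] yaw -0.229 t 42.7
turn shares [0.     0.0001 0.    ] j7 -0.4
[46, 42, 84, 60, 1771] [326.5 201.2] [[538.1 114.3 217. ]]
[0, 94, 23, 46, 888] [257.9 259.5] [[472.9  78.3 217. ]]
[126, 95, 14, 45, 430] [379.5 261.8] [[568.7  54.  217. ]]
```

Run:
```python
from h import *
im=cv2.imread("pics/w14.png");c=cam("wrist");sub=im[141:281,248:388];g=sub.max(2)
for th in(35,45,55,70):
    m=(g<th).astype(np.uint8);m=cv2.morphologyEx(m,cv2.MORPH_OPEN,cv2.getStructuringElement(cv2.MORPH_ELLIPSE,(17,17)))
    n,l,st,ce=cv2.connectedComponentsWithStats(m)
    for k in range(1,n):print(th,st[k].tolist(),(ce[k]+[248,141]).round(1))
h=cv2.HoughCircles(cv2.cvtColor(sub,cv2.COLOR_BGR2GRAY),cv2.HOUGH_GRADIENT,1,20,param1=80,param2=12,minRadius=13,maxRadius=22)
print(None if h is None else (h[0]+[248,141,0]).round(1))
s=g[0:140:6,0:140:4];print('\n'.join(' '.join('%3d'%v for v in r) for r in s))
```

```text
70 [46, 46, 42, 40, 1085] [314.6 207. ]
70 [0, 115, 22, 25, 479] [257.7 268.5]
70 [126, 118, 14, 22, 260] [381.2 269.7]
[[318.5 209.5  16.7]]
154 122 163 123 138 122 122 121 122 121 121 122 121 121 121 121 121 121 122 193 193 121 153 123 123 158 157 122 154 159 195 194 194 194 194
122 122 122 122 121 121 121 122 121 121 120 121 120 120 120 120 120 121 121 120 121 121 121 121 121 121 122 121 122 123 127 193 195 194 195
121 121 121 121 121 121 120 121 120 119 120 120 120 120 119 119 119 119 119 119 120 120 120 119 120 121 121 121 121 122 133 194 194 194 194
121 120 120 121 120 120 120 120 120 119 119 119 119 119 119 119 119 119 119 119 119 118 119 119 120 120 120 121 120 122 131 194 194 194 194
121 120 121 121 121 120 119 119 120 118 119 119 118 119 118 119 118 119 118 119 118 118 119 119 120 119 119 120 121 120 130 193 193 194 194
120 120 119 120 119 119 119 119 119 119 118 119 118 118 118 117 118 118 118 118 118 118 118 117 117 117 117 117 119 118 120 120 123 122 124
120 120 119 119 119 119 118 118 118 118 118 111 115 116 116 116 116 115 116 116 117 119 122 126 130 134 138 143 150 15
[... 1701 characters left out ...]

 68  69  69  68  68  69 193 194 194 194 194 195 136 243 243 243 164 205 203 204 243 242 243 242 242 243 195 240 164 151 103 126  64  63  67
 68  69  68  68  67  68 193 193 194 195 194 194 179 243 243 242 165 203 204 204  88 104  91 109 110 109 106 111 114 111 109 105  64  63  64
 67  67  67  67  68  68 194 193 193 194 194 194 188 240 243 243 165 202 202 202 113  85  85  85  84  82  82  82  81  80  81  78  62  63  63
 67  66  66  67  67  84 192 193 193 194 193 193 194 237 242 132 109 201 201 201 111  85  84  85  83  84  82  82  80  80  80  80  62  61  61
 64  66  64  66  67 193 193 192 193 193 193 193 194 229 242 207 126 201 201 201 103  87 143 144 144 144 144 144 144 143 144 143 131  61  60
```

```bash
python3 -m pendant '[[[-0.016,0.078,-0.3,0,0,0,0.6],[0,0,-0.3,0,0,0,0.6],[0,0,-0.2,0,0,0,0.6],[0,0,-0.16,0,0,0,0.6],[0,0,0,0,0,0,0.6],[0,0,0,0,0,0,0],[0,0,0,0,0,0,0],[0,0,0,0,0,0,0],[0,0,0,0,0,0,0],[0,0,0,0,0,0,0]]]' 20; python3 -c "
from h import *
go(530,109,278)"
```

```text
t: 43.95
eef_pos: [530.4, 110.5, 278.1]
tcp_rot: [0.0, 0.783, 0.622, 0.0]
force: [-0.2, 0.1, 1.4]
gripper_width: 23.5
grip_force: 20.0
shift shares [-0.005 -0.018 -0.002] at [530.4 110.5 278.1] yaw -0.228 t 44.0
turn shares [-0.0001  0.0003 -0.    ] j7 -0.36
```

```bash
python3 -m pendant '[[[-0.007,-0.03,0.15,0,0,0,0],[-0.014,-0.058,0.2,0,0,0,0],[-0.02,-0.088,0.27,0,0,0,0],[0,0,0,0,0,0,0],[0,0,0,0,0,0,0]]]'
python3 - <<'E'
from h import *
s=get_state();H=np.array([484.1,-89.6]);p=s["eef_pos"][:2];d=p-H;a0=np.arctan2(d[1],d[0]);print(a0,np.hypot(*d),s["gripper_width"],s["force"])
A=np.linspace(a0,-.163,13);W=H+190.5*np.c_[np.cos(A),np.sin(A)];W[0]=p;print((np.diff(W,axis=0)/80).round(3).tolist(),(-.163-a0)/12/np.radians(120))
go(484,-89,328)
E
```

```text
t: 44.58
eef_pos: [526.7, 96.2, 327.3]
tcp_rot: [-0.0, 0.783, 0.622, 0.0]
force: [-0.1, 0.3, -1.7]
gripper_width: 23.7
grip_force: 20.0
1.3453393678204062 190.63071193255726 23.71623252754574 [-0.1209188   0.30453478 -1.71738335]
[[0.286, -0.087], [0.274, -0.12], [0.257, -0.154], [0.235, -0.185], [0.21, -0.213], [0.182, -0.237], [0.151, -0.258], [0.117, -0.275], [0.082, -0.288], [0.045, -0.296], [0.008, -0.299], [-0.03, -0.298]] -0.06001491656218055
shift shares [-0.534 -2.315  0.009] at [526.7  96.2 327.3] yaw -0.228 t 44.6
turn shares [-0.0001  0.      0.    ] j7 -0.38
```

```bash
python3 -m pendant '[[[0.286,-0.087,0,0,0,-0.06,0],[0.274,-0.12,0,0,0,-0.06,0],[0.257,-0.154,0,0,0,-0.06,0],[0.235,-0.185,0,0,0,-0.06,0],[0.21,-0.213,0,0,0,-0.06,0],[0.182,-0.237,0,0,0,-0.06,0],[0.151,-0.258,0,0,0,-0.06,0],[0.117,-0.275,0,0,0,-0.06,0],[0.082,-0.288,0,0,0,-0.06,0],[0.045,-0.296,0,0,0,-0.06,0],[0.008,-0.299,0,0,0,-0.06,0],[-0.03,-0.298,0,0,0,-0.06,0],[0,0,0,0,0,0,0],[0,0,0,0,0,0,0],[0,0,0,0,0,0,0]]]'
python3 - <<'E'
from h import *
s=get_state();H=np.array([484.1,-89.6]);d=s["eef_pos"][:2]-H;print(np.arctan2(d[1],d[0]),np.hypot(*d),s["gripper_width"],s["force"])
T=H+190.5*np.array([np.cos(-.163),np.sin(-.163)]);go(T[0],T[1],328,1.408)
T=H+205*np.array([np.cos(-.163),np.sin(-.163)]);go(T[0],T[1],278,1.408)
im,c,s=snap("w15");cv2.imwrite("pics/w15b.png",cv2.resize(im[60:360,120:520],None,fx=2,fy=2,interpolation=cv2.INTER_CUBIC))
E
```

```text
t: 46.45
eef_pos: [674.5, -120.6, 328.0]
tcp_rot: [0.001, 0.997, -0.082, 0.003]
force: [7.3, -1.0, 2.0]
gripper_width: 23.8
grip_force: 20.0
-0.16143054507891347 192.92402195220123 23.818467601334806 [ 7.29860955 -1.02983367  2.03103108]
shift shares [-0.031  0.001  0.   ] at [ 674.5 -120.6  328. ] yaw -1.735 t 46.5
turn shares [0.0011 0.0025 0.0008] j7 -1.25
shift shares [ 0.148 -0.028 -0.625] at [ 674.5 -120.6  328. ] yaw -1.735 t 46.5
turn shares [0.0011 0.0025 0.0008] j7 -1.25
```

```bash
python3 -m pendant '[[[0.04,-0.008,-0.12,0,0,0,0],[0.04,-0.008,-0.13,0,0,0,0],[0,0,0,0,0,0,0]]]'; python3 -m pendant '[[[0.03,-0.006,-0.1,0,0,0,0],[0.02,-0.004,-0.08,0,0,0,0],[0.01,-0.002,-0.05,0,0,0,0],[0,0,0,0,0,0,0]]]';  python3 -c "
from h import *
go(686.4,-122.9,278,1.408)"
```

```text
t: 46.88
eef_pos: [681.8, -121.6, 307.6]
tcp_rot: [0.001, 0.997, -0.082, 0.004]
force: [9.2, -1.9, 0.8]
gripper_width: 23.7
grip_force: 20.0
t: 47.38
eef_pos: [685.8, -122.5, 288.9]
tcp_rot: [0.001, 0.997, -0.082, 0.002]
force: [7.5, -0.8, -0.5]
gripper_width: 23.6
grip_force: 20.0
shift shares [ 0.008 -0.005 -0.136] at [ 685.8 -122.5  288.9] yaw -1.735 t 47.4
turn shares [0.0009 0.0022 0.0006] j7 -1.23
```

```bash
python3 -m pendant '[[[0,0,-0.05,0,0,0,0],[0,0,-0.05,0,0,0,0],[0,0,-0.035,0,0,0,0],[0,0,0,0,0,0,0],[0,0,0,0,0,0,0.2],[0,0,0,0,0,0,0.6],[0,0,0,0,0,0,0.6],[0,0,0,0,0,0,0.6]]]';  python3 -c "
from h import *
go(686.4,-122.9,278,1.408)"
```

```text
t: 48.38
eef_pos: [683.0, -122.7, 277.6]
tcp_rot: [-0.0, 0.997, -0.083, -0.001]
force: [0.3, 0.8, -0.2]
gripper_width: 49.9
grip_force: 0.0
shift shares [ 0.043 -0.002  0.005] at [ 683.  -122.7  277.6] yaw -1.736 t 48.4
turn shares [-0.0001 -0.0007  0.0014] j7 -1.22
```

Released. Now I'll rise, move back for a view, and check.

```bash
python3 -m pendant '[[[0,0,0.3,0,0,0,0.6],[0,0,0.5,0,0,0,0.6],[0,0,0.5,0,0,0,0.6],[0,0.3,0.3,0,0,0,0.6],[0.1,0.3,0.2,0,0,0,0.6],[0,0,0,0,0,0,0.6],[0,0,0,0,0,0,0.6],[0,0,0,0,0,0,0.6]]]'
python3 - <<'E'
from h import *
im,c,s=snap("w16");snap("sd4","side");b=cv2.imread("pics/sd4.png")
print(s["eef_pos"],[proj(c,[p]).round(0).tolist() for p in((686.4,-122.9,217),(656.8,-118,190),(573,-104,174),(666,25,86))])
o=np.zeros((600,800,3),np.uint8);o[:400,:640]=im;o[400:600,:]=cv2.resize(b[150:250,260:460],(400,200)).repeat(2,1)[:, :800] if 0 else 0
o[400:600,0:400]=cv2.resize(b[160:260,250:450],(400,200))
cv2.imwrite("pics/fin.png",o)
E
```

```text
t: 49.38
eef_pos: [690.7, -76.3, 421.4]
tcp_rot: [0.0, 0.996, -0.084, -0.001]
force: [-0.0, -0.3, -0.7]
gripper_width: 52.6
grip_force: 0.0
[690.65712082 -76.33255855 421.36980501] [[[369.0, 189.0]], [[364.0, 208.0]], [[359.0, 269.0]], [[254.0, 194.0]]]
```

View pics/fin.png

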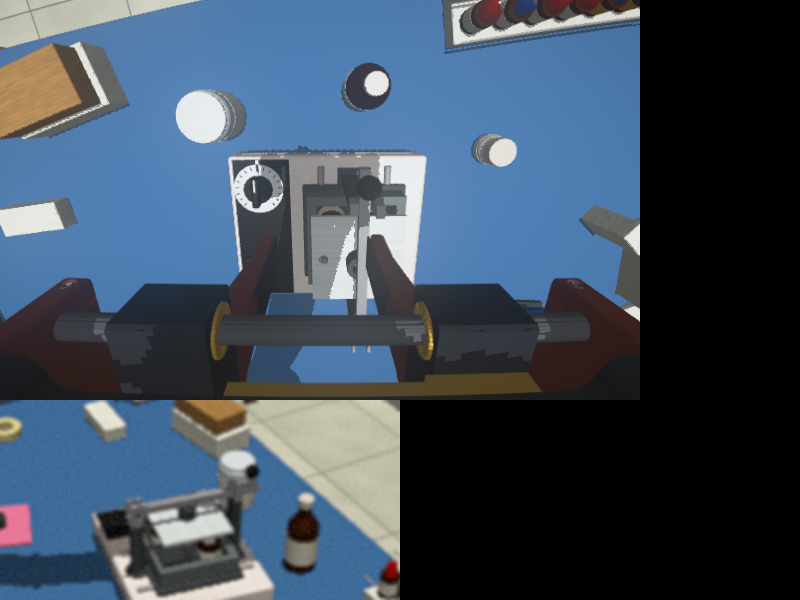

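The ball is at (370,187), against a predicted (369,189) for a latched bar. The bar lies level across the plate into the catch, the plate is seated with the pin in its hole at (323,258), and the dial is on its mark. I'm handing in.

```bash
python3 -c "
from cell import *
print(finish_job())"
```

```text
the job is handed in; nothing more can be done
None
```

I handed the job in at about 49 s: the dial is at zero, the three bottles are in pockets, the plate is seated over the shaft and pin, and the bar is down in the catch. The final pictures agree with this, but the hand-in call returned no verdict.

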